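Prop the vanity box's mirror lid on its stay

TASK

Open the bamboo vanity box, flip up the steel stay that lies across its mouth until it stops just past upright, then lower the lid gently onto the end of the stay so that it stays propped open. Do not let the lid drop, and leave the jar, the tin and the perfume bottle where they stand.

Things in the scene. Friction and masses are not known exactly. Their poses are not given: they have to be found in the camera images.
- box: Bamboo vanity box, fixed. 190 mm deep (its x), 170 wide (y); front and back walls 80 high, end walls (y = +-85, 8 thick) 48 high; insides below 42, but a pivot block at y -65 to -79 reaches 59. Origin: centre of underside, z up. Front faces its own -x, away from the robot and to its right; hinge on its +x rim; its +y end faces right and back to the robot.
- lid_hinge (a point): Mid-point of the lid's hinge axis, at (95, 0, 80) mm in the box's frame; the axis runs along the box's y. Axes as the box's.
- lid (a joint): Lid angle, rad: 0 shut, grows as the front rises, 1.57 upright, 1.8 back stop, where it leans back and stays. Almost free hinge: below upright it falls if let go. Bamboo panel 200 mm from hinge to front, 180 wide, 10 thick, underside level with the hinge axis, about 0.35 kg, mirror beneath. On the raised stay it rests at about 1.12.
- lid_tab (a point): Grip point in the pull tab that juts from the middle of the lid's front edge, in the lid's plane: tab 24 mm wide (along the hinge), 12 thick, standing out 49. The point is 31 mm beyond the lid's edge, 231 mm from the hinge axis and 6 mm above the lid's underside plane. Moves with the lid; axes the lid's (-x from hinge to tab, y along the hinge).
- stay (a joint): Stay angle in rad: 0 lying level across the box, grows as its free end rises, 1.57 upright, 1.66 its stop just past upright. Its pivot is stiff (about 0.08 N m): it stays where it is left.
- stay_pivot (a point): Pivot of the stay, inside the box by the end wall at the box's -y, far from the robot, at (5, -65, 58) mm in the box's frame; the pivot axis runs along the box's x. Axes as the box's.
- stay_end_pt (a point): Centre of the stay's free end, 172 mm from its pivot. Flat steel bar 22 mm wide, 8 thick, with a black rubber roll 34 long (along box x), 13 in diameter across the end. Lying, it points to the box's +y, 6 mm above the low end wall, and juts 22 mm (28 with rubber) beyond it, free underneath: lift it there from below or pinch its edges. Its y points from pivot to end.
- jar: Bystander: empty clear glass jar, 72 mm across, 100 mm high. Origin at the centre of its underside.
- tin: Bystander: round aluminium tin, 88 mm across, 50 mm high. Origin at the centre of its underside.
- perfume: Bystander: glass perfume bottle 30 x 50 mm with metal press sprayer, 109 mm high. Origin at the centre of its underside.

How it is judged:
By the outcome, as a careful person would: the job done as asked, in the order asked, and still so for the second after the job is handed in, with the robot touching nothing.
It also fails if it takes over 67 s, if anything falls off the work surface, if the arm or the gripper's body presses on something with over 40 N, if the wrist force passes 120 N, or if a joint passes its speed limit or range.

ROBOT

A 7-joint arm with a two-finger parallel gripper is mounted at the origin on the work surface. World frame = base frame: x ahead of the robot, y to its left, z up, the work surface at z = 0. Lengths are in m, angles in rad, forces in N, time in s.
With the tool pointing down it reaches from about 0.35 to 0.9 m from the base axis. Payload 8.1 kg.
Tool frame: the origin (TCP) lies on the centre line of the jaws, within the pads' length; the fingertips stand 14 mm ahead of it and the grasp point (between the pads) lies 5 mm behind it (arm.tip_reach is the distance from the TCP to the fingertips, in m); z points along the fingers, y is the direction in which the jaws open and shut (so a half turn about z gives the same grasp; the last joint's range is limited). The gripper opens to 92 mm and grips with 3 to 60 N. Pads are 19 mm wide; open, the fingers measure 130 mm over their backs; the gripper's body (75 mm by 190 mm) begins 47 mm behind the grasp point.
Start: joints at [1.152, 0.434, 0.025, 1.573, -0.012, 1.134, -0.075], TCP at [0.194, -0.594, 0.241] pointing down, gripper open.
Joint ranges: [-2.62, 2.62], [-0.44, 2.09], [-1.27, 1.32], [0.08, 2.57], [-1.32, 4.46], [0.12, 2], [-2.74, 2.74]. Speed limits (rad/s): [2.22, 2.22, 3.01, 3.01, 3.14, 3.14, 3.14].

INTERFACE

Orientations are given as a rotation vector (axis times angle).
In Python, from cell import sensors, vision, arm, nets gives the robot as it stands.
- The arm moves only by the shell command python3 -m handwheel 'ROWS' [FORCE]. ROWS is JSON, a list of rows, each an object of numbers: "tx", "ty", "tz": the shift along the tool's x, y, z in cm; "wx", "wy", "wz": the turn, a rotation vector about the tool's x, y, z in degrees; "claw": the opening, from 0 (shut) to 1 (fully open). A call has 1 to 12 rows; each row is the pose to reach, as a shift and turn from the pose commanded when the call began, along the tool's axes at that moment; what a row does not reach only later rows make up. A row lasts 1/12 s, in which the tool goes at most 41.7 mm and 7.16 degrees, less where a joint would pass 70% of its speed; a pose out of reach is approached as far as the arm can. A call with a gripper value outside its range is refused whole. The fingers move at their own pace and stop on an object; FORCE is the grip in N (left out, the last holds). Time passes only in rows, so rows that repeat a pose let the fingers close. It gives the time, the measured TCP pose, the force and the opening at its end, in the units of the state.
- sensors.observe(): the state, without advancing time (a new reading comes with each control period).
- vision.get_image(name): name is "scene" or "top"; returns (picture, depth): 420x560x3 uint8, blue, green, red; 420x560 float32, m along the optical axis (not along the pixel's ray), 0 where there is no reading.
- vision.camera_model(name): a dict with "K" (3x3 intrinsics, pixels), "k1" (the pictures are not rectified: a ray, as slopes to the right and down, at radius r is drawn at 1 + k1 r^2 times it, then the intrinsics apply), "xyz" and "attitude" of the camera in the world. Camera axes: x right, y down, z forward; pixel columns grow to the right and rows downward; lengths in m; the calibration is good to about 2 mm. A picture is of the moment at which its call begins. camera_model takes no time and is no camera call.
- arm.sign_off(): hands the job in, once; it reports no verdict.
Trained networks look in the newest picture that a camera, given by its name, has taken for a name from the list of things; names that differ only in an ending like _2 or _b are one class to them, and where a whole thing is asked for, a point or a joint stands for the part that bears it (a point fixed in the world has none). Each returns a list of dicts, best first, with "score" (0 to 1); they miss things now and then, are a little off and sometimes report something else, mostly with a low value. They report only what shows in the picture. A call takes as long as a camera call.
- nets.cut_out(label, camera): "region" (420x560 bool, what is visible of it) and "uv" ([column, row] in pixels, amid what is visible of it).
The state is a dict: "clock": time; "joints": joint angles; "dq": joint speeds; "joint_efforts": joint torques, N m; "position": TCP position; "ee_rot": TCP orientation; "force": force on the tool from outside, world axes, zero at the start; "ft_torque": the same for the moment, N m; "width": opening from 0.0 (shut) to 1.0 (fully open).
Only numpy, scipy, OpenCV 4.12 (cv2) and the standard library are available. Lean on these libraries where they do the work, as an engineer would, in place of code of your own. Each camera call takes 0.05 s, during which the arm holds its last target.

## Working session

There is one attempt and no reset: what is moved stays moved. The work goes in short steps, Python scripts to look and compute and a shell command to move; the robot and the scene stay as the last step left them, time stands still between calls to the robot, and variables do not carry over. Pictures are saved under pics/ and viewed, and the job is handed in when it is done.

```bash
ls; mkdir -p pics; python3 - <<'E'
from cell import sensors, vision, arm, nets
import cv2
print(sensors.observe())
for n in ("scene","top"):
    p,d=vision.get_image(n); cv2.imwrite(f"pics/{n}0.png",p); print(n,vision.camera_model(n))
E
```

```text
pics
{'clock': 0.0, 'joints': array([ 1.15240917,  0.43518345,  0.02499319,  1.57411714, -0.01159135,
        1.13398955, -0.07511051]), 'dq': array([-5.16627827e-04, -1.52919128e-03, -4.33856217e-05,  1.08811916e-03,
       -1.06149068e-03, -9.92351656e-05,  1.24451740e-04]), 'joint_efforts': array([ 1.09428016e-03, -6.67834926e+01,  9.85730812e-01, -3.14455175e+01,
       -6.03752607e-02,  4.25415463e-02,  1.61154762e-04]), 'position': array([ 0.1938818 , -0.59364519,  0.239962  ]), 'ee_rot': array([-3.10105465e+00, -4.93595205e-01,  6.24133416e-04]), 'force': array([-0.10715867, -0.04585057,  0.31152934]), 'ft_torque': array([ 0.0094206 , -0.00950961,  0.00960879]), 'width': 1.0056673512329743}
scene {'K': array([[409.33371481,   0.        , 280.151314  ],
       [  0.        , 409.33371481, 210.26940344],
       [  0.        ,   0.        ,   1.        ]]), 'k1': -0.12061246552785311, 'xyz': array([1.24653384, 0.61049077, 0.62375273]), 'attitude': array([-1.02444316, -2.20614066,  1.23972078])}
top {'K': array([[486.74460107,   0.        , 276.97907022],
       [  0.        , 486.74460107, 208.54418566],
       [  0.        ,   0.        ,   1.        ]]), 'k1': -0.06908974635517967, 'xyz': array([0.31228511, 0.0169981 , 1.299722  ]), 'attitude': array([-2.13888708,  2.08380185, -0.1689535 ])}
```

View pics/scene0.png

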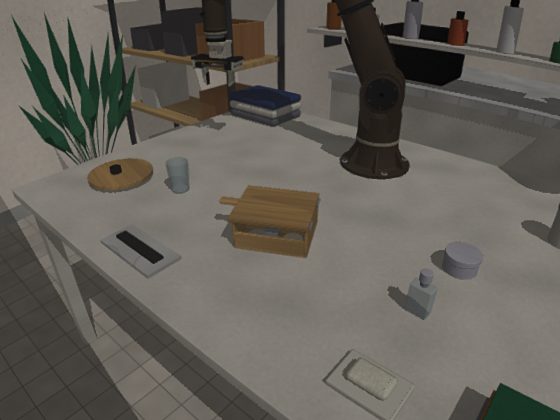

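View pics/top0.png

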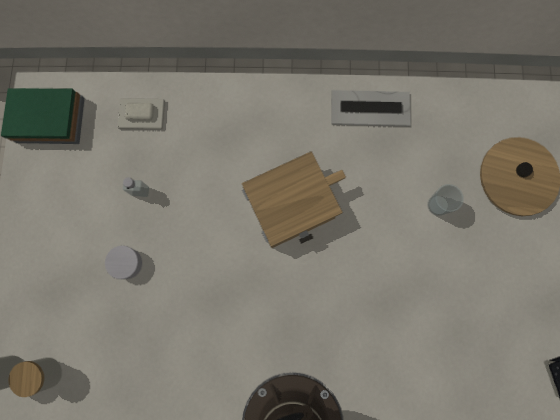

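The scene shows the shut box at (275,220) with its tab at (230,201). In the top view the lid is at (292,198), the tab at (338,178) and the black stay roll at (306,238). The jar is at (445,202), and the tin (123,262) and perfume (133,186) are both clear of the box.

```bash
cat > h.py <<'E'
import numpy as np, cv2
from scipy.spatial.transform import Rotation as R
from cell import sensors, vision, arm, nets
def cloud(name,d,px):
    c=vision.camera_model(name);K=c["K"];px=np.asarray(px,float).reshape(-1,2)
    s=cv2.undistortPoints(px.reshape(-1,1,2),K,np.array([c["k1"],0,0,0,0.])).reshape(-1,2)
    z=d[px[:,1].astype(int),px[:,0].astype(int)]
    P=np.c_[s*z[:,None],z]
    return P@R.from_rotvec(c["attitude"]).as_matrix().T+c["xyz"]
def mask_cloud(name,label,i=0):
    p,d=vision.get_image(name); r=nets.cut_out(label,name)
    if not r: return None,None
    m=r[i]["region"]&(d>0); v,u=np.nonzero(m)
    return cloud(name,d,np.c_[u,v]),r
E
python3 - <<'E'
from h import *
for l in ("lid","stay","jar","tin","perfume","box"):
    P,r=mask_cloud("top",l)
    if P is None: print(l,None);continue
    print(l,[(round(x["score"],2),np.round(x["uv"]),x["region"].sum()) for x in r],np.round(np.median(P,0),3),np.round(np.percentile(P,[2,98],axis=0),3).tolist())
    if l=="lid":
        Q=P[(P[:,2]>0.075)]
        rect=cv2.minAreaRect(((Q[:,:2])*1000).astype(np.float32)); print(rect,len(Q),np.median(Q[:,2]))
        c=Q[:,:2].mean(0)
        # without tab: erode in image
        m=(r[0]["region"]*255).astype(np.uint8); m=cv2.morphologyEx(m,cv2.MORPH_OPEN,np.ones((31,31),np.uint8) if 0 else cv2.getStructuringElement(cv2.MORPH_ELLIPSE,(25,25)))
        p,d=vision.get_image("top");v,u=np.nonzero(m);Q=cloud("top",d,np.c_[u,v]);Q=Q[Q[:,2]>0.08]
        print("body",cv2.minAreaRect((Q[:,:2]*1000).astype(np.float32)),np.median(Q[:,2]))
        t=(r[0]["region"]&(m==0));n,lab,st,ce=cv2.connectedComponentsWithStats(t.astype(np.uint8));k=1+np.argmax(st[1:,4]);v,u=np.nonzero(lab==k);T=cloud("top",d,np.c_[u,v]);print("tab",st[k],T.mean(0),cv2.minAreaRect((T[:,:2]*1000).astype(np.float32)))
E
```

```text
lid [(0.81, array([290., 197.]), np.int64(5689))] [0.57  0.016 0.091] [[0.467, -0.096, 0.085], [0.67, 0.124, 0.096]]
((580.3145141601562, -2.5665740966796875), (180.50729370117188, 249.53196716308594), 26.862743377685547) 5606 0.09110954257745241
body ((504.3530578613281, -11.401031494140625), (327.72235107421875, 208.2893829345703), 24.027881622314453) 0.09107081320045796
tab [326 170  19  15 171] [ 0.6275765  -0.09549564  0.0869267 ] ((639.4885864257812, -99.46773529052734), (43.76669692993164, 64.4977035522461), 25.994115829467773)
stay None
jar [(0.79, array([446., 198.]), np.int64(853))] [ 0.581 -0.39   0.059] [[0.544, -0.414, 0.002], [0.608, -0.346, 0.103]]
tin [(0.8, array([126., 262.]), np.int64(1016)), (0.51, array([135., 185.]), np.int64(358))] [0.395 0.45  0.05 ] [[0.358, 0.415, 0.001], [0.435, 0.495, 0.056]]
perfume [(0.64, array([137., 185.]), np.int64(364))] [0.591 0.426 0.074] [[0.581, 0.411, 0.009], [0.61, 0.457, 0.113]]
box [(0.86, array([292., 197.]), np.int64(5916))] [0.567 0.015 0.091] [[0.464, -0.095, 0.033], [0.67, 0.128, 0.096]]
```

```bash
cat >> h.py <<'E'
t=np.radians(116.86); BX=np.array([np.cos(t),np.sin(t),0]); BY=np.array([-BX[1],BX[0],0]); BZ=np.array([0,0,1.])
C=np.array([.5803,-.0026,0]); H=C+.12475*BX; O=H-.095*BX
B=np.c_[BX,BY,BZ]
def w(p): return O+B@np.asarray(p,float)   # box frame (m) -> world
def tab(a,r=.231,off=.006):
    return w([.095-r*np.cos(a)+off*np.sin(a),0,.08+r*np.sin(a)+off*np.cos(a)])
def stay(a,r=.172): return w([.005,-.065+r*np.cos(a),.058+r*np.sin(a)])
def tool(z,y):
    z=np.array(z,float);z/=np.linalg.norm(z); y=np.array(y,float); y-=z*(y@z); y/=np.linalg.norm(y)
    c=[np.c_[np.cross(s*y,z),s*y,z] for s in (1,-1)]
    R0=R.from_rotvec(sensors.observe()["ee_rot"])
    return min((R.from_matrix(m) for m in c),key=lambda q:(R0.inv()*q).magnitude())
def rel(p,q):
    s=sensors.observe();R0=R.from_rotvec(s["ee_rot"])
    return np.round(R0.inv().apply(p-s["position"])*100,2),np.round(np.degrees((R0.inv()*q).as_rotvec()),1)
def proj(name,P):
    c=vision.camera_model(name);Rc=R.from_rotvec(c["attitude"]).inv()
    q=Rc.apply(np.atleast_2d(P)-c["xyz"]); return cv2.projectPoints(q.reshape(-1,1,3),np.zeros(3),np.zeros(3),c["K"],np.array([c["k1"],0,0,0,0.]))[0].reshape(-1,2)
def st():
    s=sensors.observe(); print("t",round(s["clock"],2),"pos",np.round(s["position"],4),"F",np.round(s["force"],1),"w",round(s["width"],3),"q",np.round(s["joints"],2))
E
python3 - <<'E'
from h import *
print(O,tab(0),stay(0),B@[0,0,1])
print(proj("top",[tab(0),stay(0)]),proj("scene",[tab(0),stay(0)]))
for n in("top","scene"):
    p,d=vision.get_image(n)
    pts=[tab(0),stay(0)]+[w([x,y,.09]) for x,y in((.095,.09),(.095,-.09),(-.105,.09),(-.105,-.09))]
    p=cv2.resize(p,None,fx=4,fy=4,interpolation=cv2.INTER_CUBIC)
    for u in proj(n,pts): cv2.circle(p,tuple(int(round(4*a+2)) for a in u),3,(0,0,255),-1)
    c=proj(n,[w([0,0,.08])])[0]*4;x,y=int(c[0]),int(c[1]); cv2.imwrite(f"pics/{n}1.png",p[y-270:y+270,x-300:x+300])
T=tool([0,0,-1],BY)
print(rel(tab(0)+[0,0,.10],T))
print(rel(tab(0)+[0,0,-.005],T)); st()
E
```

```text
[0.56685859 0.02394037 0.        ] [ 0.62830503 -0.09738702  0.086     ] [ 0.46914342 -0.01994295  0.058     ] [0. 0. 1.]
[[336.47959547 176.39774778]
 [304.84389702 238.66454143]] [[227.51227786 200.6791376 ]
 [288.60753324 196.39055727]]
(array([ 56.7 , -33.73,   5.47]), array([ 0. , -0. , 81.2]))
(array([ 56.7 , -33.73,  15.97]), array([ 0. , -0. , 81.2]))
t 0.85 pos [ 0.1941 -0.5941  0.2408] F [-0.2  0.8 -0.4] w 0.999 q [ 1.15  0.43  0.02  1.57 -0.01  1.13 -0.08]
```

View pics/top1.png

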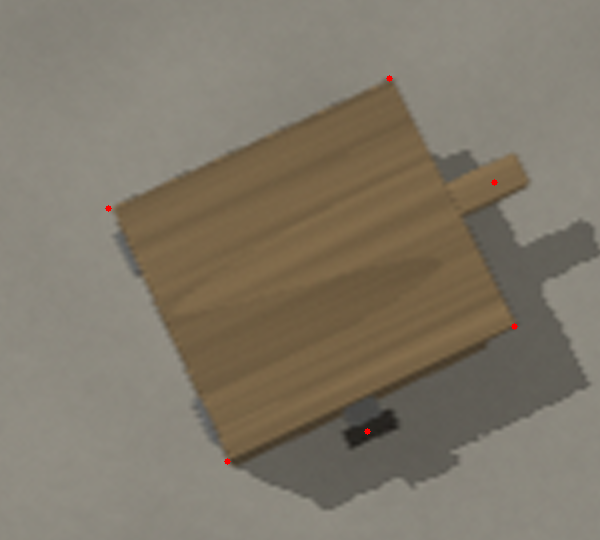

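View pics/scene1.png

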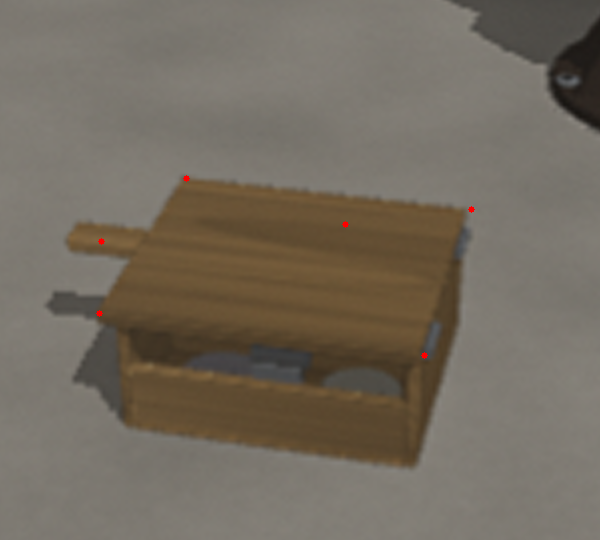

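The predicted points sit on the picture to within about 2 mm, and a 2 mm shift toward the box's -x improves the fit, so I'll use that. The stay end (red dot at 367,431 in the crop) lies on the black roll. Next I'll move to above the tab.

```bash
sed -i 's/^H=.*//; s/C=np.array(\[.5803,-.0026,0\]); H=C+.12475\*BX/C=np.array([.5803,-.0026,0]); H=C+.12275*BX/' h.py
python3 -m handwheel '[{"tx":56.8,"ty":-33.9,"tz":5.5,"wz":81.2},{"tx":56.8,"ty":-33.9,"tz":5.5,"wz":81.2},{"tx":56.8,"ty":-33.9,"tz":5.5,"wz":81.2},{"tx":56.8,"ty":-33.9,"tz":5.5,"wz":81.2},{"tx":56.8,"ty":-33.9,"tz":5.5,"wz":81.2},{"tx":56.8,"ty":-33.9,"tz":5.5,"wz":81.2},{"tx":56.8,"ty":-33.9,"tz":5.5,"wz":81.2},{"tx":56.8,"ty":-33.9,"tz":5.5,"wz":81.2},{"tx":56.8,"ty":-33.9,"tz":5.5,"wz":81.2},{"tx":56.8,"ty":-33.9,"tz":5.5,"wz":81.2},{"tx":56.8,"ty":-33.9,"tz":5.5,"wz":81.2},{"tx":56.8,"ty":-33.9,"tz":5.5,"wz":81.2}]' 12
python3 - <<'E'
from h import *
T=tool([0,0,-1],BY)
print(rel(tab(0)+[0,0,.10],T))
print(rel(tab(0)+[0,0,-.005],T)); st()
E
```

```text
(array([ 56.73, -33.54,   5.47]), array([ 0. , -0. , 81.2]))
(array([ 56.73, -33.54,  15.97]), array([ 0. , -0. , 81.2]))
t 0.85 pos [ 0.1941 -0.5941  0.2408] F [-0.2  0.8 -0.4] w 0.999 q [ 1.15  0.43  0.02  1.57 -0.01  1.13 -0.08]invalid input
```

```bash
python3 -m handwheel '[{"tx":0,"claw":0.7}]'; python3 -m handwheel --help | head -20
```

```text
invalid input
invalid input: not JSON, or not a number
```

```bash
python3 -m handwheel '[{"tx":0,"ty":0,"tz":0,"wx":0,"wy":0,"wz":0,"claw":0.7}]'
```

```text
clock: 0.93
position: [0.1941, -0.5941, 0.2408]
ee_rot: [3.102, 0.494, -0.0]
force: [-0.2, 0.1, -0.4]
width: 0.965
```

All seven keys are needed in each row.

```bash
python3 -m handwheel '[{"tx":56.7,"ty":-33.5,"tz":5.5,"wx":0,"wy":0,"wz":81.2,"claw":0.7},{"tx":56.7,"ty":-33.5,"tz":5.5,"wx":0,"wy":0,"wz":81.2,"claw":0.7},{"tx":56.7,"ty":-33.5,"tz":5.5,"wx":0,"wy":0,"wz":81.2,"claw":0.7},{"tx":56.7,"ty":-33.5,"tz":5.5,"wx":0,"wy":0,"wz":81.2,"claw":0.7},{"tx":56.7,"ty":-33.5,"tz":5.5,"wx":0,"wy":0,"wz":81.2,"claw":0.7},{"tx":56.7,"ty":-33.5,"tz":5.5,"wx":0,"wy":0,"wz":81.2,"claw":0.7},{"tx":56.7,"ty":-33.5,"tz":5.5,"wx":0,"wy":0,"wz":81.2,"claw":0.7},{"tx":56.7,"ty":-33.5,"tz":5.5,"wx":0,"wy":0,"wz":81.2,"claw":0.7},{"tx":56.7,"ty":-33.5,"tz":5.5,"wx":0,"wy":0,"wz":81.2,"claw":0.7},{"tx":56.7,"ty":-33.5,"tz":5.5,"wx":0,"wy":0,"wz":81.2,"claw":0.7},{"tx":56.7,"ty":-33.5,"tz":5.5,"wx":0,"wy":0,"wz":81.2,"claw":0.7},{"tx":56.7,"ty":-33.5,"tz":5.5,"wx":0,"wy":0,"wz":81.2,"claw":0.7}]' 12
python3 - <<'E'
from h import *
T=tool([0,0,-1],BY)
print(rel(tab(0)+[0,0,.10],T))
print(rel(tab(0)+[0,0,-.005],T)); st()
E
```

```text
clock: 1.93
position: [0.5088, -0.2368, 0.2012]
ee_rot: [2.671, -1.653, 0.001]
force: [1.5, -0.1, -0.0]
width: 0.697
(array([ -6.94, -16.91,   1.52]), array([-0. , -0. , -0.4]))
(array([ -6.95, -16.91,  12.02]), array([-0. , -0. , -0.4]))
t 1.93 pos [ 0.5088 -0.2368  0.2012] F [ 1.5 -0.1 -0. ] w 0.697 q [ 0.23  0.37  0.15  1.79 -0.07  0.99 -2.27]
```

Joint 7 is heading for its limit, so I'll use the half-turned grasp, turning back in two calls.

```bash
python3 -m handwheel '[{"tx":-7,"ty":-16.9,"tz":1.5,"wx":0,"wy":0,"wz":-90,"claw":0.7},{"tx":-7,"ty":-16.9,"tz":1.5,"wx":0,"wy":0,"wz":-90,"claw":0.7},{"tx":-7,"ty":-16.9,"tz":1.5,"wx":0,"wy":0,"wz":-90,"claw":0.7},{"tx":-7,"ty":-16.9,"tz":1.5,"wx":0,"wy":0,"wz":-90,"claw":0.7},{"tx":-7,"ty":-16.9,"tz":1.5,"wx":0,"wy":0,"wz":-90,"claw":0.7},{"tx":-7,"ty":-16.9,"tz":1.5,"wx":0,"wy":0,"wz":-90,"claw":0.7},{"tx":-7,"ty":-16.9,"tz":1.5,"wx":0,"wy":0,"wz":-90,"claw":0.7},{"tx":-7,"ty":-16.9,"tz":1.5,"wx":0,"wy":0,"wz":-90,"claw":0.7},{"tx":-7,"ty":-16.9,"tz":1.5,"wx":0,"wy":0,"wz":-90,"claw":0.7},{"tx":-7,"ty":-16.9,"tz":1.5,"wx":0,"wy":0,"wz":-90,"claw":0.7},{"tx":-7,"ty":-16.9,"tz":1.5,"wx":0,"wy":0,"wz":-90,"claw":0.7},{"tx":-7,"ty":-16.9,"tz":1.5,"wx":0,"wy":0,"wz":-90,"claw":0.7}]' 12
python3 - <<'E'
from h import *
T=tool([0,0,-1],BY)
print(rel(tab(0)+[0,0,.10],T)); st()
E
```

```text
clock: 2.93
position: [0.6271, -0.0992, 0.1861]
ee_rot: [3.077, 0.631, 0.0]
force: [0.7, -0.2, 0.1]
width: 0.701
(array([0.2 , 0.08, 0.01]), array([ 0. , -0. , 86.3]))
t 2.93 pos [ 0.6271 -0.0992  0.1861] F [ 0.7 -0.2  0.1] w 0.701 q [ 0.23  0.51 -0.24  1.6   0.13  1.05 -1.21]
```

```bash
python3 -m handwheel '[{"tx":0.2,"ty":0.1,"tz":0,"wx":0,"wy":0,"wz":-93.7,"claw":0.7},{"tx":0.2,"ty":0.1,"tz":0,"wx":0,"wy":0,"wz":-93.7,"claw":0.7},{"tx":0.2,"ty":0.1,"tz":0,"wx":0,"wy":0,"wz":-93.7,"claw":0.7},{"tx":0.2,"ty":0.1,"tz":0,"wx":0,"wy":0,"wz":-93.7,"claw":0.7},{"tx":0.2,"ty":0.1,"tz":0,"wx":0,"wy":0,"wz":-93.7,"claw":0.7},{"tx":0.2,"ty":0.1,"tz":0,"wx":0,"wy":0,"wz":-93.7,"claw":0.7},{"tx":0.2,"ty":0.1,"tz":0,"wx":0,"wy":0,"wz":-93.7,"claw":0.7},{"tx":0.2,"ty":0.1,"tz":0,"wx":0,"wy":0,"wz":-93.7,"claw":0.7},{"tx":0.2,"ty":0.1,"tz":0,"wx":0,"wy":0,"wz":-93.7,"claw":0.7},{"tx":0.2,"ty":0.1,"tz":0,"wx":0,"wy":0,"wz":-93.7,"claw":0.7},{"tx":0.2,"ty":0.1,"tz":0,"wx":0,"wy":0,"wz":-93.7,"claw":0.7},{"tx":0.2,"ty":0.1,"tz":0,"wx":0,"wy":0,"wz":-93.7,"claw":0.7}]' 12
python3 - <<'E'
from h import *
T=tool([0,0,-1],BY)
print(rel(tab(0)+[0,0,-.005],T)); st()
E
```

```text
clock: 3.93
position: [0.6293, -0.0994, 0.1861]
ee_rot: [1.822, 2.559, -0.0]
force: [-0.4, -0.4, -0.2]
width: 0.701
(array([ 0.03,  0.  , 10.51]), array([-0. ,  0. , -7.7]))
t 3.93 pos [ 0.6293 -0.0994  0.1861] F [-0.4 -0.4 -0.2] w 0.701 q [ 0.46  0.58 -0.6   1.57  0.35  1.1   0.11]
```

```bash
python3 -m handwheel '[{"tx":0,"ty":0,"tz":3,"wx":0,"wy":0,"wz":-7.7,"claw":0.6},{"tx":0,"ty":0,"tz":6,"wx":0,"wy":0,"wz":-7.7,"claw":0.6},{"tx":0,"ty":0,"tz":8.5,"wx":0,"wy":0,"wz":-7.7,"claw":0.6},{"tx":0,"ty":0,"tz":10.5,"wx":0,"wy":0,"wz":-7.7,"claw":0.6},{"tx":0,"ty":0,"tz":10.5,"wx":0,"wy":0,"wz":-7.7,"claw":0.6},{"tx":0,"ty":0,"tz":10.5,"wx":0,"wy":0,"wz":-7.7,"claw":0.2},{"tx":0,"ty":0,"tz":10.5,"wx":0,"wy":0,"wz":-7.7,"claw":0.2},{"tx":0,"ty":0,"tz":10.5,"wx":0,"wy":0,"wz":-7.7,"claw":0.2},{"tx":0,"ty":0,"tz":10.5,"wx":0,"wy":0,"wz":-7.7,"claw":0.2},{"tx":0,"ty":0,"tz":10.5,"wx":0,"wy":0,"wz":-7.7,"claw":0.2},{"tx":0,"ty":0,"tz":10.5,"wx":0,"wy":0,"wz":-7.7,"claw":0.2},{"tx":0,"ty":0,"tz":10.5,"wx":0,"wy":0,"wz":-7.7,"claw":0.2}]' 12
python3 - <<'E'
from h import *
st()
for n in("top","scene"):
    p,d=vision.get_image(n); c=proj(n,[w([0,0,.08])])[0];x,y=int(c[0]),int(c[1]); cv2.imwrite(f"pics/{n}2.png",cv2.resize(p[y-90:y+90,x-100:x+100],None,fx=3,fy=3))
T=tool([0,0,-1],BY)
for a in np.linspace(0,1.8,25)[1:]: print(round(a,3),rel(tab(a)+[0,0,-.005],T))
E
```

```text
clock: 4.93
position: [0.6279, -0.1005, 0.0819]
ee_rot: [-1.654, -2.67, 0.005]
force: [-6.9, -1.7, 7.0]
width: 0.26
t 4.93 pos [ 0.6279 -0.1005  0.0819] F [-6.9 -1.7  7. ] w 0.26 q [ 0.45  0.69 -0.58  1.67  0.45  0.92  0.16]
0.075 (array([ 0.17,  0.17, -1.65]), array([-0.2,  0.1, -0.4]))
0.15 (array([ 0.41,  0.17, -3.36]), array([-0.2,  0.1, -0.4]))
0.225 (array([ 0.77,  0.16, -5.06]), array([-0.2,  0.1, -0.4]))
0.3 (array([ 1.26,  0.15, -6.72]), array([-0.2,  0.1, -0.4]))
0.375 (array([ 1.88,  0.14, -8.34]), array([-0.2,  0.1, -0.4]))
0.45 (array([ 2.61,  0.13, -9.91]), array([-0.2,  0.1, -0.4]))
0.525 (array([  3.46,   0.12, -11.42]), array([-0.2,  0.1, -0.4]))
0.6 (array([  4.42,   0.11, -12.86]), array([-0.2,  0.1, -0.4]))
0.675 (array([  5.49,   0.1 , -14.23]), array([-0.2,  0.1, -0.4]))
0.75 (array([  6.65,   0.08, -15.51]), array([-0.2,  0.1, -0.4]))
0.825 (array([  7.91,   0.07, -16.7 ]), array([-0.2,  0.1, -0.4]))
0.9 (array([  9.25,   0.06, -17.79]), array([-0.2,  0.1, -0.4]))
0.975 (array([ 10.68,   0.04, -18.78]), array([-0.2,  0.1, -0.4]))
1.05 (array([ 12.17,   0.03, -19.66]), array([-0.2,  0.1, -0.4]))
1.125 (array([ 1.372e+01,  2.000e-02, -2.043e+01]), array([-0.2,  0.1, -0.4]))
1.2 (array([ 15.33,   0.  , -21.08]), array([-0.2,  0.1, -0.4]))
1.275 (array([ 1.698e+01, -1.000e-02, -2.160e+01]), array([-0.2,  0.1, -0.4]))
1.35 (array([ 18.67,  -0.03, -22.  ]), array([-0.2,  0.1, -0.4]))
1.425 (array([ 20.38,  -0.04, -22.28]), array([-0.2,  0.1, -0.4]))
1.5 (array([ 22.1 ,  -0.05, -22.42]), array([-0.2,  0.1, -0.4]))
1.575 (array([ 23.84,  -0.06, -22.44]), array([-0.2,  0.1, -0.4]))
1.65 (array([ 25.56,  -0.08, -22.32]), array([-0.2,  0.1, -0.4]))
1.725 (array([ 27.28,  -0.09, -22.07]), array([-0.2,  0.1, -0.4]))
1.8 (array([ 28.97,  -0.1 , -21.7 ]), array([-0.2,  0.1, -0.4]))
```

View pics/top2.png

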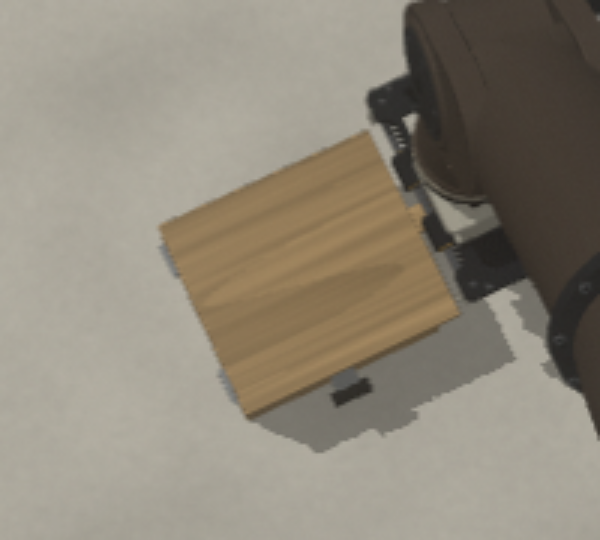

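View pics/scene2.png

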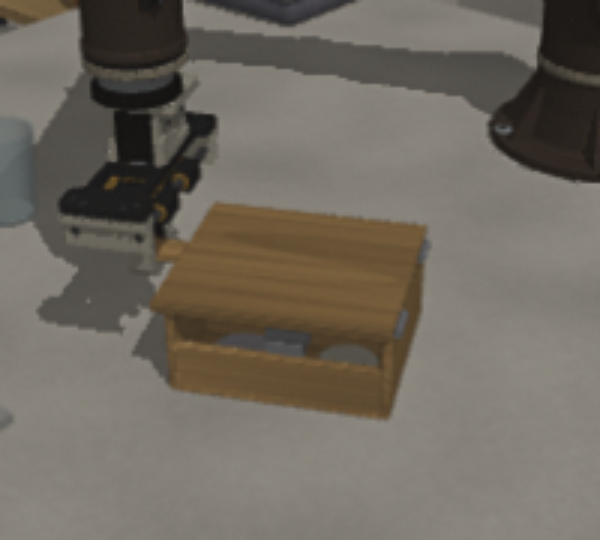

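The tab is gripped: the opening of 0.26 is 24 mm, and both views show the fingers straddling the tab beside the shut lid. Now I'll open it along the arc.

```bash
python3 -m handwheel '[{"tx":0.1,"ty":-0.1,"tz":-1,"wx":0,"wy":0,"wz":0,"claw":0.2},{"tx":0.3,"ty":-0.15,"tz":-2.6,"wx":0,"wy":0,"wz":0,"claw":0.2},{"tx":0.6,"ty":-0.15,"tz":-4.2,"wx":0,"wy":0,"wz":0,"claw":0.2},{"tx":1,"ty":-0.15,"tz":-5.9,"wx":0,"wy":0,"wz":0,"claw":0.2},{"tx":1.55,"ty":-0.15,"tz":-7.5,"wx":0,"wy":0,"wz":0,"claw":0.2},{"tx":2.2,"ty":-0.15,"tz":-9.1,"wx":0,"wy":0,"wz":0,"claw":0.2},{"tx":3.0,"ty":-0.15,"tz":-10.7,"wx":0,"wy":0,"wz":0,"claw":0.2},{"tx":3.9,"ty":-0.15,"tz":-12.15,"wx":0,"wy":0,"wz":0,"claw":0.2},{"tx":4.9,"ty":-0.15,"tz":-13.55,"wx":0,"wy":0,"wz":0,"claw":0.2},{"tx":6.0,"ty":-0.15,"tz":-14.9,"wx":0,"wy":0,"wz":0,"claw":0.2},{"tx":6.65,"ty":-0.15,"tz":-15.5,"wx":0,"wy":0,"wz":0,"claw":0.2},{"tx":6.65,"ty":-0.15,"tz":-15.5,"wx":0,"wy":0,"wz":0,"claw":0.2}]' 10
python3 - <<'E'
from h import *
st()
p,d=vision.get_image("scene"); cv2.imwrite("pics/scene3.png",p)
T=tool([0,0,-1],BY)
for a in np.r_[.75,np.linspace(.75,1.8,15)[1:]]: print(round(a,3),rel(tab(a)+[0,0,-.005],T))
E
```

```text
clock: 6.03
position: [0.5971, -0.0397, 0.2385]
ee_rot: [1.651, 2.671, -0.003]
force: [-4.6, -6.4, 2.3]
width: 0.266
t 6.03 pos [ 0.5971 -0.0397  0.2385] F [-4.6 -6.4  2.3] w 0.266 q [ 0.43  0.48 -0.67  1.6   0.32  1.17  0.16]
0.75 (array([-0.07,  0.18,  0.09]), array([-0.1,  0.1, -0.4]))
0.825 (array([ 1.18,  0.17, -1.11]), array([-0.1,  0.1, -0.4]))
0.9 (array([ 2.53,  0.16, -2.2 ]), array([-0.1,  0.1, -0.4]))
0.975 (array([ 3.95,  0.16, -3.19]), array([-0.1,  0.1, -0.4]))
1.05 (array([ 5.44,  0.14, -4.08]), array([-0.1,  0.1, -0.4]))
1.125 (array([ 6.99,  0.13, -4.84]), array([-0.1,  0.1, -0.4]))
1.2 (array([ 8.6 ,  0.12, -5.49]), array([-0.1,  0.1, -0.4]))
1.275 (array([10.25,  0.11, -6.02]), array([-0.1,  0.1, -0.4]))
1.35 (array([11.93,  0.1 , -6.42]), array([-0.1,  0.1, -0.4]))
1.425 (array([13.64,  0.09, -6.7 ]), array([-0.1,  0.1, -0.4]))
1.5 (array([15.37,  0.08, -6.84]), array([-0.1,  0.1, -0.4]))
1.575 (array([17.1 ,  0.07, -6.86]), array([-0.1,  0.1, -0.4]))
1.65 (array([18.83,  0.06, -6.75]), array([-0.1,  0.1, -0.4]))
1.725 (array([20.55,  0.05, -6.5 ]), array([-0.1,  0.1, -0.4]))
1.8 (array([22.24,  0.04, -6.13]), array([-0.1,  0.1, -0.4]))
```

View pics/scene3.png

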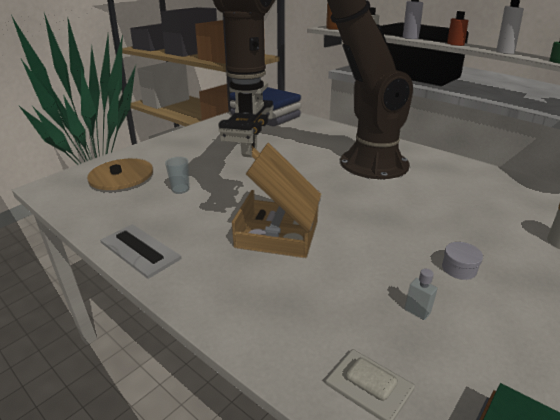

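The lid is halfway up in the scene (285,185) with the tab held at (255,153). Continuing to the back stop.

```bash
python3 -m handwheel '[{"tx":1.2,"ty":0,"tz":-1.15,"wx":0,"wy":0,"wz":0,"claw":0.2},{"tx":2.55,"ty":0,"tz":-2.25,"wx":0,"wy":0,"wz":0,"claw":0.2},{"tx":4,"ty":0,"tz":-3.25,"wx":0,"wy":0,"wz":0,"claw":0.2},{"tx":5.5,"ty":0,"tz":-4.1,"wx":0,"wy":0,"wz":0,"claw":0.2},{"tx":7,"ty":0,"tz":-4.85,"wx":0,"wy":0,"wz":0,"claw":0.2},{"tx":8.6,"ty":0,"tz":-5.5,"wx":0,"wy":0,"wz":0,"claw":0.2},{"tx":10.3,"ty":0,"tz":-6,"wx":0,"wy":0,"wz":0,"claw":0.2},{"tx":12,"ty":0,"tz":-6.4,"wx":0,"wy":0,"wz":0,"claw":0.2},{"tx":13.7,"ty":0,"tz":-6.7,"wx":0,"wy":0,"wz":0,"claw":0.2},{"tx":15.4,"ty":0,"tz":-6.85,"wx":0,"wy":0,"wz":0,"claw":0.2},{"tx":17.1,"ty":0,"tz":-6.85,"wx":0,"wy":0,"wz":0,"claw":0.2},{"tx":18.8,"ty":0,"tz":-6.75,"wx":0,"wy":0,"wz":0,"claw":0.2}]' 10
python3 - <<'E'
from h import *
st()
T=tool([0,0,-1],BY)
for a in [1.65,1.7,1.75,1.78,1.8]: print(round(a,3),rel(tab(a)+[0,0,-.005],T))
E
```

```text
clock: 7.08
position: [0.5117, 0.129, 0.3042]
ee_rot: [-1.652, -2.671, 0.004]
force: [-6.7, -3.6, -1.5]
width: 0.263
t 7.08 pos [0.5117 0.129  0.3042] F [-6.7 -3.6 -1.5] w 0.263 q [ 0.23  0.32 -0.76  1.66  0.23  1.25 -0.11]
1.65 (array([-0.14,  0.18, -0.06]), array([-0.2,  0. , -0.3]))
1.7 (array([1.01, 0.17, 0.09]), array([-0.2,  0. , -0.3]))
1.75 (array([2.15, 0.16, 0.3 ]), array([-0.2,  0. , -0.3]))
1.78 (array([2.82, 0.16, 0.45]), array([-0.2,  0. , -0.3]))
1.8 (array([3.27, 0.16, 0.56]), array([-0.2,  0. , -0.3]))
```

```bash
python3 -m handwheel '[{"tx":1,"ty":0,"tz":0.1,"wx":0,"wy":0,"wz":0,"claw":0.2},{"tx":2,"ty":0,"tz":0.3,"wx":0,"wy":0,"wz":0,"claw":0.2},{"tx":2.7,"ty":0,"tz":0.45,"wx":0,"wy":0,"wz":0,"claw":0.2},{"tx":3.0,"ty":0,"tz":0.5,"wx":0,"wy":0,"wz":0,"claw":0.2},{"tx":3.0,"ty":0,"tz":0.5,"wx":0,"wy":0,"wz":0,"claw":0.2},{"tx":3.0,"ty":0,"tz":0.5,"wx":0,"wy":0,"wz":0,"claw":0.6},{"tx":3.0,"ty":0,"tz":0.5,"wx":0,"wy":0,"wz":0,"claw":0.6},{"tx":3.0,"ty":0,"tz":0.5,"wx":0,"wy":0,"wz":0,"claw":0.6},{"tx":3.0,"ty":0,"tz":0.5,"wx":0,"wy":0,"wz":0,"claw":0.6},{"tx":3.0,"ty":0,"tz":-1.5,"wx":0,"wy":0,"wz":0,"claw":0.6},{"tx":3.0,"ty":0,"tz":-4.5,"wx":0,"wy":0,"wz":0,"claw":0.6},{"tx":3.0,"ty":0,"tz":-8.5,"wx":0,"wy":0,"wz":0,"claw":0.6}]' 10
python3 - <<'E'
from h import *
st()
for n in("top","scene"):
    p,d=vision.get_image(n); cv2.imwrite(f"pics/{n}4.png",p)
c=np.cos(np.pi/4)
T=tool(-BY*c-BZ*c,BX)
for P in (stay(0)+.10*(BY*c+BZ*c),stay(0)): print(P,rel(P,T))
E
```

```text
clock: 8.08
position: [0.5001, 0.1542, 0.3879]
ee_rot: [-1.652, -2.669, 0.004]
force: [1.6, 0.5, 0.3]
width: 0.598
t 8.08 pos [0.5001 0.1542 0.3879] F [1.6 0.5 0.3] w 0.598 q [ 0.2   0.27 -0.78  1.52  0.19  1.43 -0.12]
[ 0.40696512 -0.05367511  0.12871068] (array([-14.54, -18.21,  26.42]), array([-34.6,  34.9,  84.7]))
[ 0.47004705 -0.02172718  0.058     ] (array([-14.49, -11.21,  33.55]), array([-34.6,  34.9,  84.7]))
```

View pics/scene4.png

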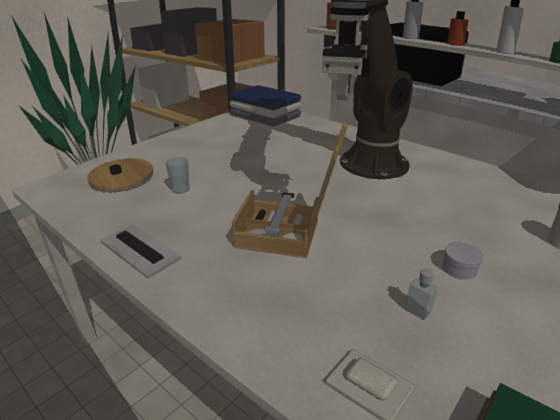

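View pics/top4.png

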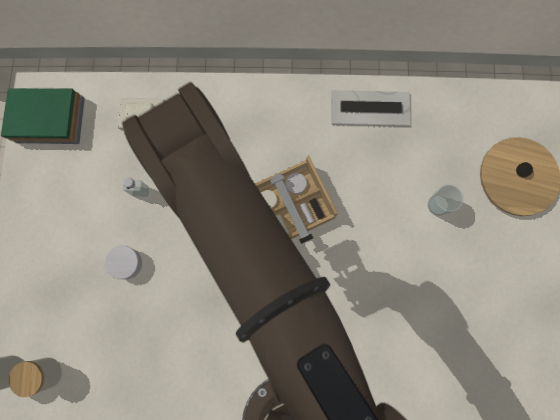

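The lid rests at the back stop (scene 335,170) and stays there. The stay is visible lying across the box, with its roll at (288,196) in the scene view. I'll check the arm can reach the tilted approach by fitting a quick kinematic model to logged poses.

```bash
cat > kin.py <<'E'
import numpy as np, itertools
from scipy.spatial.transform import Rotation as R
from scipy.optimize import least_squares
D=[([1.1524,.4352,.025,1.5741,-.0116,1.134,-.0751],[.1939,-.5936,.24]),
([0.23,0.37,0.15,1.79,-0.07,0.99,-2.27],[.5088,-.2368,.2012]),
([0.23,0.51,-0.24,1.6,0.13,1.05,-1.21],[.6271,-.0992,.1861]),
([0.46,0.58,-0.6,1.57,0.35,1.1,0.11],[.6293,-.0994,.1861]),
([0.45,0.69,-0.58,1.67,0.45,0.92,0.16],[.6279,-.1005,.0819]),
([0.43,0.48,-0.67,1.6,0.32,1.17,0.16],[.5971,-.0397,.2385]),
([0.23,0.32,-0.76,1.66,0.23,1.25,-0.11],[.5117,.129,.3042]),
([0.2,0.27,-0.78,1.52,0.19,1.43,-0.12],[.5001,.1542,.3879])]
def fk(q,p,s):
    h,L1,L2,L3,a1,a2,a3=p; P=np.array([0,0,h]);M=R.from_euler('z',-q[0])
    M=M*R.from_euler('y',q[1])*R.from_euler('z',s[0]*q[2]); P=P+M.apply([a1,0,L1])
    M=M*R.from_euler('y',q[3]); P=P+M.apply([a2,0,L2])
    M=M*R.from_euler('z',s[1]*q[4])*R.from_euler('y',q[5]);P=P+M.apply([a3,0,L3])
    return P,M*R.from_euler('z',s[2]*q[6])
E
cat > k1.py <<'E'
from kin import *
for s in itertools.product((1,-1),repeat=2):
    s=s+(1,)
    f=lambda p:np.concatenate([np.r_[fk(q,p,s)[0]-x,.3*(fk(q,p,s)[1].apply([0,0,1])-[0,0,-1])] for q,x in D]+[.01*np.array(p[4:])])
    r=least_squares(f,[.3,.35,.35,.2,0,0,0]); print(s,r.cost,np.round(r.x,3),np.abs(r.fun).max())
E
python3 k1.py
```

```text
(1, 1, 1) 0.10958572103307417 [-4.222  1.21   0.353 -3.12  -0.252 -0.355  0.293] 0.20179881891928353
(1, -1, 1) 0.14624565484193852 [-1.132  0.702  0.308 -0.515  0.094 -0.48   0.429] 0.19210358837379687
(-1, 1, 1) 0.0760092645392195 [-0.185  0.525  0.415 -0.078  0.007 -0.061  0.024] 0.19544270778843623
(-1, -1, 1) 0.004492931342772014 [-4.82e+00  6.53e-01  4.36e-01 -4.64e+00 -2.60e-02 -1.00e-03  3.60e-02] 0.04874458337636137
```

```bash
python3 - <<'E'
from h import *
a=np.radians(35)
T=tool(-BY*np.sin(a)-BZ*np.cos(a),BX)
for P in (w([.005,.17,.36]),): print(P,rel(P,T))
E
```

```text
[ 0.41384392 -0.05019133  0.36      ] (array([-14.55, -17.23,   3.3 ]), array([-26.9,  27.1,  86.7]))
```

```bash
python3 -m handwheel '[{"tx":-3,"ty":-3.5,"tz":0,"wx":-26.9,"wy":27.1,"wz":86.7,"claw":0.6},{"tx":-6,"ty":-7,"tz":0,"wx":-26.9,"wy":27.1,"wz":86.7,"claw":0.6},{"tx":-9,"ty":-10.5,"tz":0,"wx":-26.9,"wy":27.1,"wz":86.7,"claw":0.6},{"tx":-12,"ty":-14,"tz":0,"wx":-26.9,"wy":27.1,"wz":86.7,"claw":0.6},{"tx":-14.5,"ty":-17.2,"tz":0,"wx":-26.9,"wy":27.1,"wz":86.7,"claw":0.6},{"tx":-14.5,"ty":-17.2,"tz":3.3,"wx":-26.9,"wy":27.1,"wz":86.7,"claw":0.6},{"tx":-14.5,"ty":-17.2,"tz":3.3,"wx":-26.9,"wy":27.1,"wz":86.7,"claw":0.6},{"tx":-14.5,"ty":-17.2,"tz":3.3,"wx":-26.9,"wy":27.1,"wz":86.7,"claw":0.6},{"tx":-14.5,"ty":-17.2,"tz":3.3,"wx":-26.9,"wy":27.1,"wz":86.7,"claw":0.6},{"tx":-14.5,"ty":-17.2,"tz":3.3,"wx":-26.9,"wy":27.1,"wz":86.7,"claw":0.6},{"tx":-14.5,"ty":-17.2,"tz":3.3,"wx":-26.9,"wy":27.1,"wz":86.7,"claw":0.6},{"tx":-14.5,"ty":-17.2,"tz":3.3,"wx":-26.9,"wy":27.1,"wz":86.7,"claw":0.6}]' 10
python3 - <<'E'
from h import *
st()
p,d=vision.get_image("scene"); cv2.imwrite("pics/scene5.png",p)
a=np.radians(35)
z=-BY*np.sin(a)-BZ*np.cos(a)
T=tool(z,BX)
for P in (w([.005,.17,.36]),stay(0)-.1*z,stay(0)): print(P,rel(P,T))
E
```

```text
clock: 9.18
position: [0.4119, -0.0522, 0.3556]
ee_rot: [-2.767, -0.877, -0.81]
force: [-0.6, -0.1, 0.1]
width: 0.596
t 9.18 pos [ 0.4119 -0.0522  0.3556] F [-0.6 -0.1  0.1] w 0.596 q [ 0.88 -0.18 -0.42  2.13 -0.67  0.96 -0.17]
[ 0.41384392 -0.05019133  0.36      ] (array([ 0.57,  0.07, -0.25]), array([-2.3,  2.8,  7.1]))
[ 0.41887754 -0.04764205  0.1399152 ] (array([-10.63,  -0.64,  18.69]), array([-2.3,  2.8,  7.1]))
[ 0.47004705 -0.02172718  0.058     ] (array([-10.16,  -0.21,  28.67]), array([-2.3,  2.8,  7.1]))
```

View pics/scene5.png

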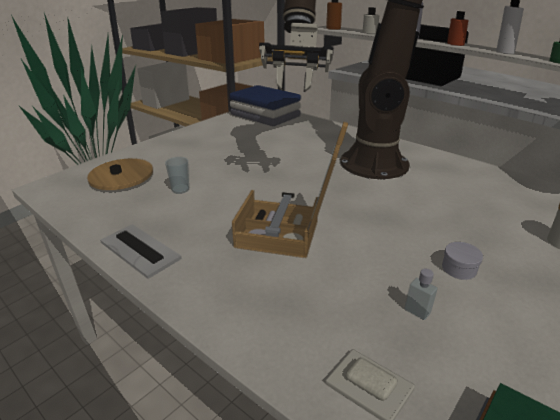

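```bash
python3 -m handwheel '[{"tx":-1.8,"ty":-0.1,"tz":3.1,"wx":-2.3,"wy":2.8,"wz":7.1,"claw":0.6},{"tx":-3.6,"ty":-0.2,"tz":6.2,"wx":-2.3,"wy":2.8,"wz":7.1,"claw":0.6},{"tx":-5.3,"ty":-0.3,"tz":9.4,"wx":-2.3,"wy":2.8,"wz":7.1,"claw":0.6},{"tx":-7.1,"ty":-0.4,"tz":12.5,"wx":-2.3,"wy":2.8,"wz":7.1,"claw":0.6},{"tx":-8.9,"ty":-0.5,"tz":15.6,"wx":-2.3,"wy":2.8,"wz":7.1,"claw":0.6},{"tx":-10.6,"ty":-0.6,"tz":18.7,"wx":-2.3,"wy":2.8,"wz":7.1,"claw":0.6},{"tx":-10.6,"ty":-0.6,"tz":18.7,"wx":-2.3,"wy":2.8,"wz":7.1,"claw":0.6},{"tx":-10.6,"ty":-0.6,"tz":18.7,"wx":-2.3,"wy":2.8,"wz":7.1,"claw":0.6}]' 10
python3 - <<'E'
from h import *
st()
for n in("top","scene"):
    p,d=vision.get_image(n); c=proj(n,[w([0,0,.08])])[0];x,y=int(c[0]),int(c[1]); cv2.imwrite(f"pics/{n}6.png",cv2.resize(p[y-100:y+100,x-120:x+120],None,fx=3,fy=3))
a=np.radians(35)
z=-BY*np.sin(a)-BZ*np.cos(a)
T=tool(z,BX)
for P in (stay(0)-.1*z,stay(0)): print(P,rel(P,T))
E
```

```text
clock: 9.9
position: [0.4208, -0.0477, 0.1407]
ee_rot: [-2.786, -0.698, -0.874]
force: [1.1, -1.6, -1.8]
width: 0.601
t 9.9 pos [ 0.4208 -0.0477  0.1407] F [ 1.1 -1.6 -1.8] w 0.601 q [ 1.21  0.31 -0.99  2.48 -1.31  0.16  0.49]
[ 0.41887754 -0.04764205  0.1399152 ] (array([-0.12, -0.12,  0.03]), array([-0.5,  0.1,  0.8]))
[ 0.47004705 -0.02172718  0.058     ] (array([-0.1 , -0.04, 10.03]), array([-0.5,  0.1,  0.8]))
```

View pics/scene6.png

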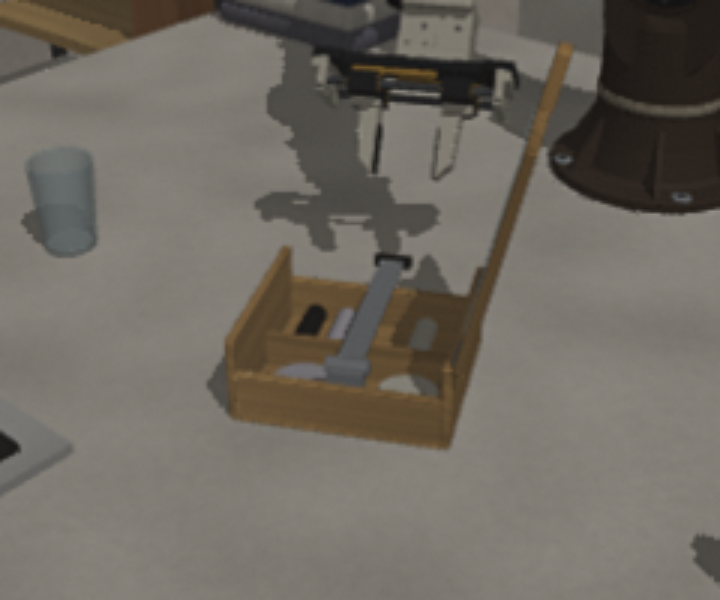

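View pics/top6.png

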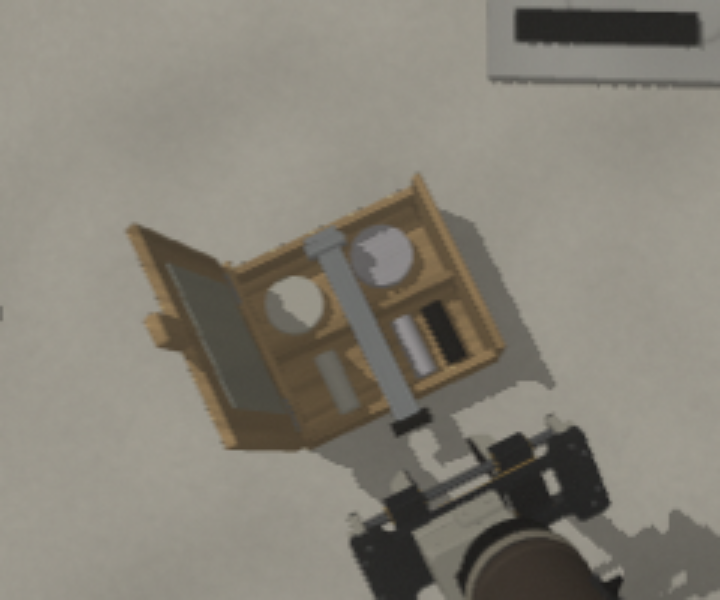

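The gripper is lined up with the roll (scene crop 393,262; top crop 411,420), and the lid still leans back. Joints 4, 5 and 6 are near their limits though, so I'll use a milder 25° tilt.

```bash
cat >> h.py <<'E'
def zt(deg):
    a=np.radians(deg); return -BY*np.sin(a)-BZ*np.cos(a)
E
python3 - <<'E'
from h import *
z=zt(25);T=tool(z,BX)
for P in (stay(0)-.08*z,stay(0)): print(P,rel(P,T))
E
```

```text
[ 0.43988518 -0.0370027   0.13050462] (array([ 1.28, -0.08,  2.15]), array([-0.4, -9.9,  0.9]))
[ 0.47004705 -0.02172718  0.058     ] (array([-0.1 , -0.04, 10.03]), array([-0.4, -9.9,  0.9]))
```

```bash
python3 -m handwheel '[{"tx":0.6,"ty":-0.1,"tz":1.1,"wx":-0.4,"wy":-5,"wz":0.9,"claw":0.6},{"tx":1.3,"ty":-0.1,"tz":2.1,"wx":-0.4,"wy":-9.9,"wz":0.9,"claw":0.6},{"tx":1.3,"ty":-0.1,"tz":2.1,"wx":-0.4,"wy":-9.9,"wz":0.9,"claw":0.6},{"tx":1.3,"ty":-0.1,"tz":2.1,"wx":-0.4,"wy":-9.9,"wz":0.9,"claw":0.6}]' 10
python3 - <<'E'
from h import *
st()
z=zt(25);T=tool(z,BX)
for P in (stay(0)-.08*z,stay(0)): print(P,rel(P,T))
E
```

```text
clock: 10.33
position: [0.4333, -0.0397, 0.1294]
ee_rot: [-2.857, -0.693, -0.696]
force: [0.1, 0.6, -0.7]
width: 0.6
t 10.33 pos [ 0.4333 -0.0397  0.1294] F [ 0.1  0.6 -0.7] w 0.6 q [ 0.68  0.22 -0.52  2.42 -0.92  0.23 -0.04]
[ 0.43988518 -0.0370027   0.13050462] (array([0.68, 0.06, 0.23]), array([-0.6, -2.5,  0.3]))
[ 0.47004705 -0.02172718  0.058     ] (array([0.34, 0.15, 8.22]), array([-0.6, -2.5,  0.3]))
```

```bash
python3 -m handwheel '[{"tx":0.6,"ty":0.1,"tz":1.2,"wx":-0.6,"wy":-2.5,"wz":0.3,"claw":0.6},{"tx":0.5,"ty":0.1,"tz":2.6,"wx":-0.6,"wy":-2.5,"wz":0.3,"claw":0.6},{"tx":0.4,"ty":0.1,"tz":4,"wx":-0.6,"wy":-2.5,"wz":0.3,"claw":0.6},{"tx":0.3,"ty":0.1,"tz":5.4,"wx":-0.6,"wy":-2.5,"wz":0.3,"claw":0.6},{"tx":0.3,"ty":0.1,"tz":6.5,"wx":-0.6,"wy":-2.5,"wz":0.3,"claw":0.6},{"tx":0.3,"ty":0.1,"tz":6.5,"wx":-0.6,"wy":-2.5,"wz":0.3,"claw":0.6},{"tx":0.3,"ty":0.1,"tz":6.5,"wx":-0.6,"wy":-2.5,"wz":0.3,"claw":0.6}]' 10
python3 - <<'E'
from h import *
st()
for n in("top","scene"):
    p,d=vision.get_image(n); c=proj(n,[stay(0)])[0];x,y=int(c[0]),int(c[1]); cv2.imwrite(f"pics/{n}7.png",cv2.resize(p[y-60:y+60,x-70:x+70],None,fx=5,fy=5))
z=zt(25);T=tool(z,BX)
for P in (stay(0)-.02*z,stay(0)): print(P,rel(P,T))
E
```

```text
clock: 10.92
position: [0.4645, -0.0251, 0.0769]
ee_rot: [-2.886, -0.702, -0.635]
force: [0.2, -0.0, -0.7]
width: 0.603
t 10.92 pos [ 0.4645 -0.0251  0.0769] F [ 0.2 -0.  -0.7] w 0.603 q [ 0.41  0.36 -0.34  2.41 -1.31  0.12  0.3 ]
[ 0.46250658 -0.02554606  0.07612616] (array([-0.19, -0.04,  0.04]), array([-0.3,  0.1, -0.1]))
[ 0.47004705 -0.02172718  0.058     ] (array([-0.18, -0.03,  2.04]), array([-0.3,  0.1, -0.1]))
```

View pics/scene7.png

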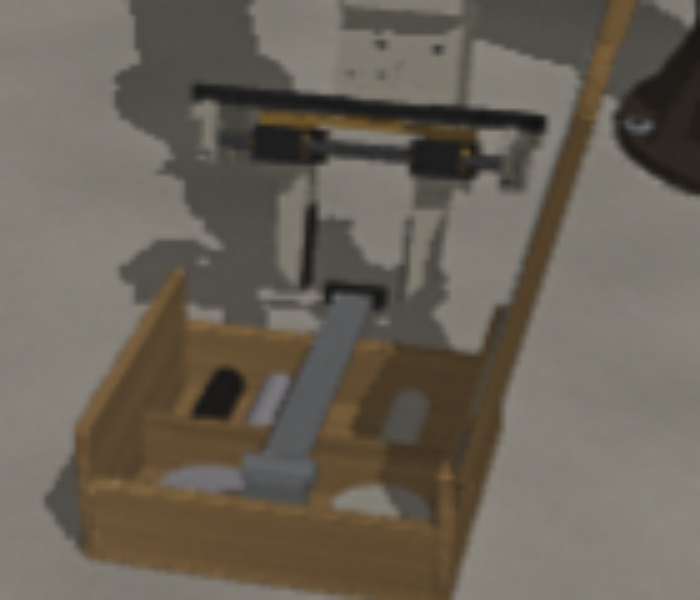

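View pics/top7.png

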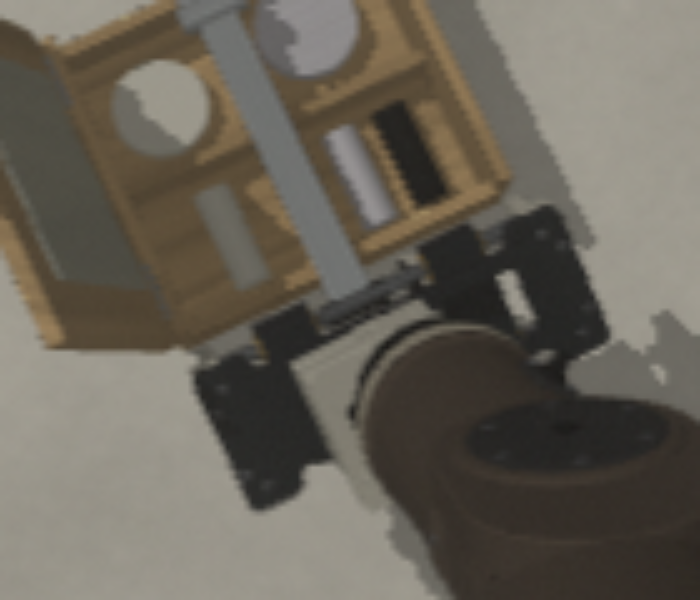

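```bash
python3 - <<'E'
from h import *
print(sensors.observe()["joints"])
z=zt(19);T=tool(z,BX)
for P in (stay(0)-.02*z,stay(0)): print(P,rel(P,T))
E
```

```text
[ 0.41068495  0.3576136  -0.34742202  2.40746306 -1.31626867  0.11986111
  0.29623914]
[ 0.46423817 -0.02466909  0.07691037] (array([ 0.02, -0.04,  0.05]), array([-0.3, -5.9, -0.1]))
[ 0.47004705 -0.02172718  0.058     ] (array([-0.18, -0.03,  2.04]), array([-0.3, -5.9, -0.1]))
```

```bash
python3 -m handwheel '[{"tx":0.1,"ty":0,"tz":0,"wx":-0.3,"wy":-7,"wz":0,"claw":0.6},{"tx":0.1,"ty":0,"tz":0,"wx":-0.3,"wy":-7,"wz":0,"claw":0.6}]' 10
python3 - <<'E'
from h import *
st();print(sensors.observe()["joints"])
z=zt(17);T=tool(z,BX)
for P in (stay(0)-.02*z,stay(0)): print(P,rel(P,T))
E
```

```text
clock: 11.18
position: [0.4657, -0.0245, 0.0733]
ee_rot: [-2.91, -0.69, -0.555]
force: [-0.1, 0.3, 0.5]
width: 0.602
t 11.18 pos [ 0.4657 -0.0245  0.0733] F [-0.1  0.3  0.5] w 0.602 q [ 0.16  0.34 -0.07  2.39 -1.12  0.21  0.07]
[ 0.15652426  0.34494078 -0.0713027   2.38701311 -1.11753532  0.20583616
  0.067349  ]
[ 0.46483047 -0.02436912  0.0771261 ] (array([ 0.08, -0.05, -0.38]), array([-0.7, -4.8, -0.3]))
[ 0.47004705 -0.02172718  0.058     ] (array([-0.09, -0.03,  1.61]), array([-0.7, -4.8, -0.3]))
```

```bash
python3 -m handwheel '[{"tx":0,"ty":0,"tz":0.4,"wx":-0.7,"wy":-4.8,"wz":-0.3,"claw":0.6},{"tx":0,"ty":0,"tz":0.9,"wx":-0.7,"wy":-4.8,"wz":-0.3,"claw":0.6},{"tx":-0.1,"ty":0,"tz":1.5,"wx":-0.7,"wy":-4.8,"wz":-0.3,"claw":0.6},{"tx":-0.1,"ty":0,"tz":1.5,"wx":-0.7,"wy":-4.8,"wz":-0.3,"claw":0.6}]' 10
python3 - <<'E'
from h import *
st();print(sensors.observe()["joints"])
z=zt(17);T=tool(z,BX)
print(rel(stay(0),T))
E
```

```text
clock: 11.52
position: [0.4709, -0.0185, 0.0588]
ee_rot: [-2.955, -0.722, -0.443]
force: [0.0, -0.5, 0.0]
width: 0.6
t 11.52 pos [ 0.4709 -0.0185  0.0588] F [ 0.  -0.5  0. ] w 0.6 q [-0.08  0.38  0.15  2.35 -0.93  0.25 -0.16]
[-0.08481974  0.379357    0.14684328  2.35336982 -0.92947198  0.24850252
 -0.15892079]
(array([-0.24,  0.25,  0.01]), array([ 0. , -0. ,  0.6]))
```

```bash
python3 -m handwheel '[{"tx":-0.1,"ty":0.1,"tz":0,"wx":0,"wy":0,"wz":0,"claw":0.6},{"tx":-0.1,"ty":0.1,"tz":0,"wx":0,"wy":0,"wz":0,"claw":0.3},{"tx":-0.1,"ty":0.1,"tz":0,"wx":0,"wy":0,"wz":0,"claw":0.3},{"tx":-0.1,"ty":0.1,"tz":0,"wx":0,"wy":0,"wz":0,"claw":0.3},{"tx":-0.1,"ty":0.1,"tz":0,"wx":0,"wy":0,"wz":0,"claw":0.3},{"tx":-0.1,"ty":0.1,"tz":0,"wx":0,"wy":0,"wz":0,"claw":0.3}]' 10
python3 - <<'E'
from h import *
st();print(sensors.observe()["joints"])
for n in("scene",):
    p,d=vision.get_image(n); c=proj(n,[stay(0)])[0];x,y=int(c[0]),int(c[1]); cv2.imwrite(f"pics/{n}8.png",cv2.resize(p[y-60:y+60,x-70:x+70],None,fx=5,fy=5))
z=zt(17);T=tool(z,BX)
for a in np.arange(0,1.7,.075): print(round(a,3),rel(stay(a),T))
E
```

```text
clock: 12.02
position: [0.4691, -0.0226, 0.058]
ee_rot: [-2.957, -0.715, -0.441]
force: [-1.3, 0.3, 0.4]
width: 0.37
t 12.02 pos [ 0.4691 -0.0226  0.058 ] F [-1.3  0.3  0.4] w 0.37 q [-0.07  0.38  0.14  2.36 -0.93  0.25 -0.15]
[-0.0695626   0.38012588  0.14056232  2.35530294 -0.93075683  0.24766332
 -0.15204947]
0.0 (array([ 0.12, -0.03,  0.02]), array([0. , 0.1, 0.3]))
0.075 (array([ 0.54, -0.03, -1.19]), array([0. , 0.1, 0.3]))
0.15 (array([ 1.05, -0.02, -2.38]), array([0. , 0.1, 0.3]))
0.225 (array([ 1.65, -0.02, -3.52]), array([0. , 0.1, 0.3]))
0.3 (array([ 2.34, -0.01, -4.61]), array([0. , 0.1, 0.3]))
0.375 (array([ 3.1 , -0.01, -5.65]), array([0. , 0.1, 0.3]))
0.45 (array([ 3.94, -0.  , -6.63]), array([0. , 0.1, 0.3]))
0.525 (array([ 4.85,  0.  , -7.55]), array([0. , 0.1, 0.3]))
0.6 (array([ 5.82,  0.01, -8.39]), array([0. , 0.1, 0.3]))
0.675 (array([ 6.86,  0.01, -9.16]), array([0. , 0.1, 0.3]))
0.75 (array([ 7.95,  0.02, -9.85]), array([0. , 0.1, 0.3]))
0.825 (array([  9.09,   0.03, -10.45]), array([0. , 0.1, 0.3]))
0.9 (array([ 10.27,   0.04, -10.97]), array([0. , 0.1, 0.3]))
0.975 (array([ 11.49,   0.04, -11.4 ]), array([0. , 0.1, 0.3]))
1.05 (array([ 12.73,   0.05, -11.73]), array([0. , 0.1, 0.3]))
1.125 (array([ 14.  ,   0.06, -11.97]), array([0. , 0.1, 0.3]))
1.2 (array([ 15.28,   0.07, -12.12]), array([0. , 0.1, 0.3]))
1.275 (array([ 16.57,   0.07, -12.16]), array([0. , 0.1, 0.3]))
1.35 (array([ 17.86,   0.08, -12.12]), array([0. , 0.1, 0.3]))
1.425 (array([ 19.14,   0.09, -11.97]), array([0. , 0.1, 0.3]))
1.5 (array([ 20.41,   0.1 , -11.73]), array([0. , 0.1, 0.3]))
1.575 (array([ 21.65,   0.1 , -11.4 ]), array([0. , 0.1, 0.3]))
1.65 (array([ 22.87,   0.11, -10.97]), array([0. , 0.1, 0.3]))
```

View pics/scene8.png

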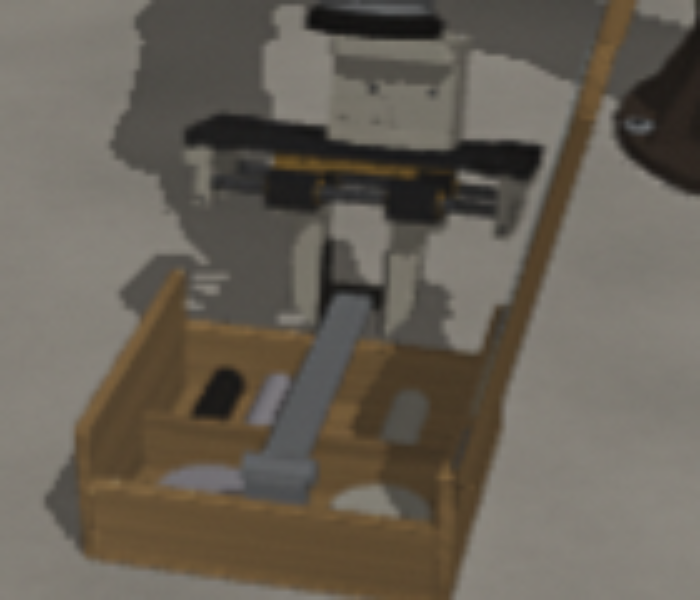

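The roll is held: the opening of 0.37 is 34 mm, and the picture shows a finger on either end of it at (350,295). Lifting along the arc.

```bash
python3 -m handwheel '[{"tx":0.4,"ty":0,"tz":-0.8,"wx":0,"wy":0,"wz":0,"claw":0.3},{"tx":0.75,"ty":0,"tz":-1.8,"wx":0,"wy":0,"wz":0,"claw":0.3},{"tx":1.2,"ty":0,"tz":-2.8,"wx":0,"wy":0,"wz":0,"claw":0.3},{"tx":1.65,"ty":0,"tz":-3.5,"wx":0,"wy":0,"wz":0,"claw":0.3},{"tx":2.35,"ty":0,"tz":-4.6,"wx":0,"wy":0,"wz":0,"claw":0.3},{"tx":3.1,"ty":0,"tz":-5.65,"wx":0,"wy":0,"wz":0,"claw":0.3},{"tx":3.95,"ty":0,"tz":-6.65,"wx":0,"wy":0,"wz":0,"claw":0.3},{"tx":4.85,"ty":0,"tz":-7.55,"wx":0,"wy":0,"wz":0,"claw":0.3},{"tx":5.8,"ty":0,"tz":-8.4,"wx":0,"wy":0,"wz":0,"claw":0.3},{"tx":6.85,"ty":0,"tz":-9.15,"wx":0,"wy":0,"wz":0,"claw":0.3},{"tx":7.95,"ty":0,"tz":-9.85,"wx":0,"wy":0,"wz":0,"claw":0.3},{"tx":7.95,"ty":0,"tz":-9.85,"wx":0,"wy":0,"wz":0,"claw":0.3}]' 10
python3 - <<'E'
from h import *
st();print(sensors.observe()["joints"])
p,d=vision.get_image("scene"); cv2.imwrite("pics/scene9.png",p)
z=zt(17);T=tool(z,BX)
for a in np.r_[np.arange(.75,1.6,.075),1.62,1.66,1.70]: print(round(a,3),rel(stay(a),T))
E
```

```text
clock: 13.07
position: [0.5134, 0.0001, 0.1772]
ee_rot: [-2.957, -0.719, -0.447]
force: [-2.8, -4.9, 4.1]
width: 0.37
t 13.07 pos [5.134e-01 1.000e-04 1.772e-01] F [-2.8 -4.9  4.1] w 0.37 q [-0.46  0.21  0.52  2.17 -0.47  0.57 -0.68]
[-0.45677064  0.21108321  0.52326295  2.17398986 -0.47309841  0.56879213
 -0.67719991]
0.75 (array([-0.17, -0.02,  0.06]), array([ 0.1, -0.1,  0.5]))
0.825 (array([ 0.97, -0.01, -0.54]), array([ 0.1, -0.1,  0.5]))
0.9 (array([ 2.15,  0.  , -1.06]), array([ 0.1, -0.1,  0.5]))
0.975 (array([ 3.37,  0.01, -1.48]), array([ 0.1, -0.1,  0.5]))
1.05 (array([ 4.62,  0.02, -1.81]), array([ 0.1, -0.1,  0.5]))
1.125 (array([ 5.88,  0.04, -2.05]), array([ 0.1, -0.1,  0.5]))
1.2 (array([ 7.17,  0.05, -2.19]), array([ 0.1, -0.1,  0.5]))
1.275 (array([ 8.46,  0.06, -2.24]), array([ 0.1, -0.1,  0.5]))
1.35 (array([ 9.74,  0.07, -2.19]), array([ 0.1, -0.1,  0.5]))
1.425 (array([11.03,  0.08, -2.04]), array([ 0.1, -0.1,  0.5]))
1.5 (array([12.29,  0.09, -1.79]), array([ 0.1, -0.1,  0.5]))
1.575 (array([13.54,  0.1 , -1.46]), array([ 0.1, -0.1,  0.5]))
1.62 (array([14.27,  0.1 , -1.21]), array([ 0.1, -0.1,  0.5]))
1.66 (array([14.91,  0.11, -0.96]), array([ 0.1, -0.1,  0.5]))
1.7 (array([15.54,  0.11, -0.69]), array([ 0.1, -0.1,  0.5]))
```

View pics/scene9.png

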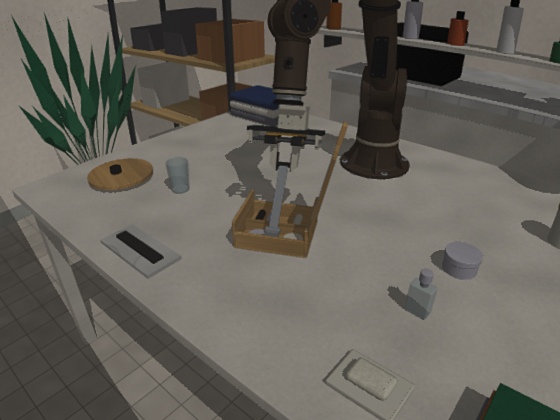

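The stay is rising with the gripper (roll at 285,160) and the lid is undisturbed.

```bash
python3 -m handwheel '[{"tx":1,"ty":0,"tz":-0.55,"wx":0,"wy":0,"wz":0,"claw":0.3},{"tx":2.2,"ty":0,"tz":-1.05,"wx":0,"wy":0,"wz":0,"claw":0.3},{"tx":3.4,"ty":0,"tz":-1.5,"wx":0,"wy":0,"wz":0,"claw":0.3},{"tx":4.6,"ty":0,"tz":-1.8,"wx":0,"wy":0,"wz":0,"claw":0.3},{"tx":5.9,"ty":0,"tz":-2.05,"wx":0,"wy":0,"wz":0,"claw":0.3},{"tx":7.2,"ty":0,"tz":-2.2,"wx":0,"wy":0,"wz":0,"claw":0.3},{"tx":8.5,"ty":0,"tz":-2.25,"wx":0,"wy":0,"wz":0,"claw":0.3},{"tx":9.7,"ty":0,"tz":-2.2,"wx":0,"wy":0,"wz":0,"claw":0.3},{"tx":11,"ty":0,"tz":-2.05,"wx":0,"wy":0,"wz":0,"claw":0.3},{"tx":12.3,"ty":0,"tz":-1.8,"wx":0,"wy":0,"wz":0,"claw":0.3},{"tx":13.5,"ty":0,"tz":-1.45,"wx":0,"wy":0,"wz":0,"claw":0.3},{"tx":14.2,"ty":0,"tz":-1.2,"wx":0,"wy":0,"wz":0,"claw":0.3}]' 10
python3 - <<'E'
from h import *
st();print(sensors.observe()["joints"])
z=zt(17);T=tool(z,BX)
for a in np.r_[1.575,1.62,1.66,1.70,1.74]: print(round(a,3),rel(stay(a),T))
E
```

```text
clock: 14.12
position: [0.6307, 0.0596, 0.2284]
ee_rot: [-2.959, -0.716, -0.445]
force: [1.1, -4.2, 4.2]
width: 0.371
t 14.12 pos [0.6307 0.0596 0.2284] F [ 1.1 -4.2  4.2] w 0.371 q [-0.54  0.34  0.54  1.86 -0.43  0.76 -0.86]
[-0.53560698  0.34045155  0.54261588  1.85741242 -0.4325481   0.75722377
 -0.85590461]
1.575 (array([-0.65, -0.01, -0.36]), array([ 0.2, -0. ,  0.4]))
1.62 (array([ 0.08, -0.01, -0.12]), array([ 0.2, -0. ,  0.4]))
1.66 (array([ 0.72, -0.  ,  0.13]), array([ 0.2, -0. ,  0.4]))
1.7 (array([1.35, 0.  , 0.4 ]), array([ 0.2, -0. ,  0.4]))
1.74 (array([1.97, 0.  , 0.7 ]), array([ 0.2, -0. ,  0.4]))
```

Pushing gently into the stop and watching the force.

```bash
python3 -m handwheel '[{"tx":0.4,"ty":0,"tz":0.1,"wx":0,"wy":0,"wz":0,"claw":0.3},{"tx":0.8,"ty":0,"tz":0.2,"wx":0,"wy":0,"wz":0,"claw":0.3},{"tx":1.0,"ty":0,"tz":0.3,"wx":0,"wy":0,"wz":0,"claw":0.3},{"tx":1.0,"ty":0,"tz":0.3,"wx":0,"wy":0,"wz":0,"claw":0.3}]' 10
python3 - <<'E'
from h import *
st()
z=zt(17);T=tool(z,BX)
for a in np.r_[1.62,1.66,1.70]: print(round(a,3),rel(stay(a),T))
s=sensors.observe(); print("F box",B.T@s["force"])
E
```

```text
clock: 14.45
position: [0.6379, 0.0632, 0.2277]
ee_rot: [-2.959, -0.715, -0.44]
force: [-1.8, -5.5, 4.3]
width: 0.371
t 14.45 pos [0.6379 0.0632 0.2277] F [-1.8 -5.5  4.3] w 0.371 q [-0.54  0.36  0.54  1.84 -0.44  0.77 -0.86]
1.62 (array([-0.67, -0.01, -0.42]), array([0.1, 0.1, 0.3]))
1.66 (array([-0.03, -0.01, -0.18]), array([0.1, 0.1, 0.3]))
1.7 (array([ 0.6 , -0.01,  0.09]), array([0.1, 0.1, 0.3]))
F box [-4.0745475   4.05925017  4.32160139]
```

```bash
python3 -m handwheel '[{"tx":0.3,"ty":0,"tz":0.1,"wx":0,"wy":0,"wz":0,"claw":0.3},{"tx":0.5,"ty":0,"tz":0.1,"wx":0,"wy":0,"wz":0,"claw":0.3},{"tx":0.5,"ty":0,"tz":0.1,"wx":0,"wy":0,"wz":0,"claw":0.3}]' 10
python3 - <<'E'
from h import *
st()
z=zt(17);T=tool(z,BX)
for a in np.r_[1.62,1.66,1.70]: print(round(a,3),rel(stay(a),T))
s=sensors.observe(); print("F box",B.T@s["force"])
for n in("top","scene"):
    p,d=vision.get_image(n); cv2.imwrite(f"pics/{n}10.png",p)
E
```

```text
clock: 14.7
position: [0.6407, 0.0646, 0.2272]
ee_rot: [-2.96, -0.714, -0.435]
force: [-7.7, -8.6, 4.4]
width: 0.37
t 14.7 pos [0.6407 0.0646 0.2272] F [-7.7 -8.6  4.4] w 0.37 q [-0.54  0.36  0.54  1.83 -0.44  0.77 -0.86]
1.62 (array([-0.96, -0.01, -0.56]), array([0.1, 0.3, 0.3]))
1.66 (array([-0.32, -0.01, -0.31]), array([0.1, 0.3, 0.3]))
1.7 (array([ 0.31, -0.01, -0.05]), array([0.1, 0.3, 0.3]))
F box [-4.20003054 10.70323535  4.43793449]
```

View pics/scene10.png

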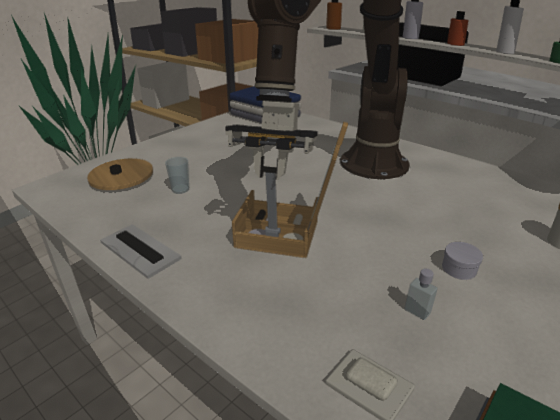

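The force against the stop rose from 4 to 11 N, so the stay is at its stop. Release and back out along the fingers.

```bash
python3 -m handwheel '[{"tx":-0.2,"ty":0,"tz":0,"wx":0,"wy":0,"wz":0,"claw":0.6},{"tx":-0.2,"ty":0,"tz":0,"wx":0,"wy":0,"wz":0,"claw":0.6},{"tx":-0.2,"ty":0,"tz":0,"wx":0,"wy":0,"wz":0,"claw":0.6},{"tx":-0.2,"ty":0,"tz":0,"wx":0,"wy":0,"wz":0,"claw":0.6},{"tx":-0.2,"ty":0,"tz":-1,"wx":0,"wy":0,"wz":0,"claw":0.6},{"tx":-0.2,"ty":0,"tz":-3,"wx":0,"wy":0,"wz":0,"claw":0.6},{"tx":-0.2,"ty":0,"tz":-6,"wx":0,"wy":0,"wz":0,"claw":0.6},{"tx":-0.2,"ty":0,"tz":-10,"wx":0,"wy":0,"wz":0,"claw":0.6},{"tx":-0.2,"ty":0,"tz":-14,"wx":0,"wy":0,"wz":0,"claw":0.6},{"tx":-0.2,"ty":0,"tz":-17,"wx":0,"wy":0,"wz":0,"claw":0.6}]' 10
python3 - <<'E'
from h import *
st()
p,d=vision.get_image("scene"); cv2.imwrite("pics/scene11.png",cv2.resize(p[100:280,160:400],None,fx=3,fy=3))
pj=lambda a:proj("scene",[stay(a)])[0]
print([ (a,np.round(3*(pj(a)-[160,100]))) for a in(1.5,1.57,1.66)])
T=tool([0,0,-1],BY)
print(tab(1.8),rel(tab(1.8)+[0,0,.08],T))
Rn=R.from_rotvec(sensors.observe()["ee_rot"]); print((Rn.inv()*(T*R.from_euler('z',180,degrees=True))).as_rotvec(degrees=True))
E
```

```text
clock: 15.63
position: [0.5965, 0.0435, 0.3948]
ee_rot: [-2.957, -0.716, -0.446]
force: [0.1, 0.3, 0.3]
width: 0.597
t 15.63 pos [0.5965 0.0435 0.3948] F [0.1 0.3 0.3] w 0.597 q [-0.63  0.14  0.63  1.67 -0.23  1.1  -1.04]
[(1.5, array([339., 193.])), (1.57, array([335., 199.])), (1.66, array([330., 208.]))]
[0.49848734 0.15894097 0.30359559] (array([ -3.84, -14.9 ,   0.49]), array([ 13.9, -13.6, -88.9]))
[-13.59183301 -13.96461424  89.54718667]
```

View pics/scene11.png

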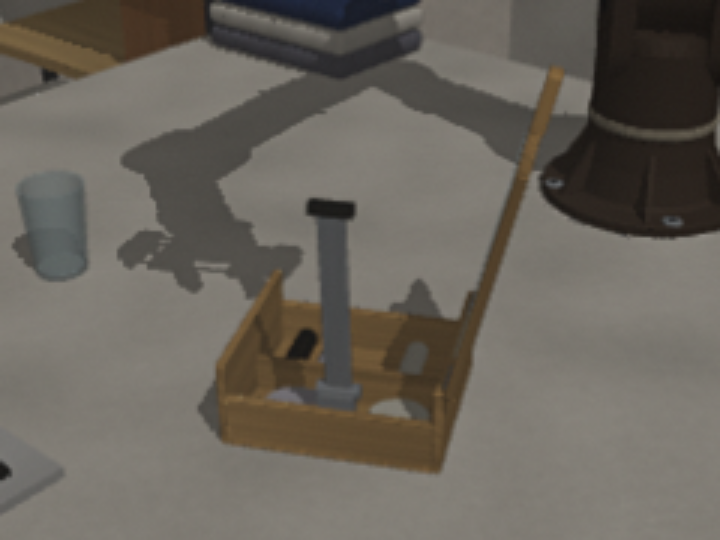

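The stay stands at its stop, with the roll at (331,209) in the crop against (330,208) predicted for 1.66. The lid still leans back, its tab end at (555,72). Going above the tab.

```bash
python3 -m handwheel '[{"tx":-0.4,"ty":-1.5,"tz":0,"wx":13.9,"wy":-13.6,"wz":-88.9,"claw":0.6},{"tx":-0.8,"ty":-3,"tz":0,"wx":13.9,"wy":-13.6,"wz":-88.9,"claw":0.6},{"tx":-1.2,"ty":-4.5,"tz":0,"wx":13.9,"wy":-13.6,"wz":-88.9,"claw":0.6},{"tx":-1.6,"ty":-6,"tz":0,"wx":13.9,"wy":-13.6,"wz":-88.9,"claw":0.6},{"tx":-2,"ty":-7.5,"tz":0,"wx":13.9,"wy":-13.6,"wz":-88.9,"claw":0.6},{"tx":-2.4,"ty":-9,"tz":0.1,"wx":13.9,"wy":-13.6,"wz":-88.9,"claw":0.6},{"tx":-2.8,"ty":-10.5,"tz":0.2,"wx":13.9,"wy":-13.6,"wz":-88.9,"claw":0.6},{"tx":-3.2,"ty":-12,"tz":0.3,"wx":13.9,"wy":-13.6,"wz":-88.9,"claw":0.6},{"tx":-3.6,"ty":-13.5,"tz":0.4,"wx":13.9,"wy":-13.6,"wz":-88.9,"claw":0.6},{"tx":-3.8,"ty":-14.9,"tz":0.5,"wx":13.9,"wy":-13.6,"wz":-88.9,"claw":0.6},{"tx":-3.8,"ty":-14.9,"tz":0.5,"wx":13.9,"wy":-13.6,"wz":-88.9,"claw":0.6},{"tx":-3.8,"ty":-14.9,"tz":0.5,"wx":13.9,"wy":-13.6,"wz":-88.9,"claw":0.6}]' 10
python3 - <<'E'
from h import *
st()
T=tool([0,0,-1],BY)
print(rel(tab(1.8)+[0,0,.08],T),rel(tab(1.8)+[0,0,-.005],T))
P,r=mask_cloud("scene","lid")
if P is not None:
    Q=(P-O)@B; print([x["score"] for x in r],np.round(np.percentile(Q,[1,5,50,95,99],axis=0),3))
E
```

```text
clock: 16.68
position: [0.497, 0.1619, 0.375]
ee_rot: [-1.74, -2.603, -0.015]
force: [-0.6, 0.4, 0.2]
width: 0.602
t 16.68 pos [0.497  0.1619 0.375 ] F [-0.6  0.4  0.2] w 0.602 q [-0.71  0.18  0.37  1.62 -0.08  1.36  0.06]
(array([-0.32,  0.03, -0.87]), array([ 0.2, -0.8, -4.4])) (array([-0.44,  0.01,  7.63]), array([ 0.2, -0.8, -4.4]))
[0.79] [[ 0.073 -0.09  -0.003]
 [ 0.091 -0.089 -0.001]
 [ 0.127 -0.072  0.201]
 [ 0.153  0.435  0.31 ]
 [ 0.158  0.874  0.319]]
```

```bash
python3 -m handwheel '[{"tx":-0.4,"ty":0,"tz":1,"wx":0.2,"wy":-0.8,"wz":-4.4,"claw":0.6},{"tx":-0.4,"ty":0,"tz":3,"wx":0.2,"wy":-0.8,"wz":-4.4,"claw":0.6},{"tx":-0.4,"ty":0,"tz":5.5,"wx":0.2,"wy":-0.8,"wz":-4.4,"claw":0.6},{"tx":-0.4,"ty":0,"tz":7.6,"wx":0.2,"wy":-0.8,"wz":-4.4,"claw":0.6},{"tx":-0.4,"ty":0,"tz":7.6,"wx":0.2,"wy":-0.8,"wz":-4.4,"claw":0.6},{"tx":-0.4,"ty":0,"tz":7.6,"wx":0.2,"wy":-0.8,"wz":-4.4,"claw":0.6}]' 10
python3 - <<'E'
from h import *
st()
T=tool([0,0,-1],BY)
print(rel(tab(1.8)+[0,0,-.005],T))
p,d=vision.get_image("scene"); cv2.imwrite("pics/scene12.png",cv2.resize(p[60:240,200:440],None,fx=3,fy=3))
p,d=vision.get_image("top"); cv2.imwrite("pics/top12.png",cv2.resize(p[100:280,160:400],None,fx=3,fy=3))
E
```

```text
clock: 17.28
position: [0.4984, 0.1579, 0.2985]
ee_rot: [-1.659, -2.666, 0.001]
force: [0.5, 0.2, 0.3]
width: 0.598
t 17.28 pos [0.4984 0.1579 0.2985] F [0.5 0.2 0.3] w 0.598 q [-0.7   0.22  0.35  1.75 -0.08  1.18  0.14]
(array([ 0.09,  0.05, -0.01]), array([-0.1, -0. , -0.6]))
```

View pics/scene12.png

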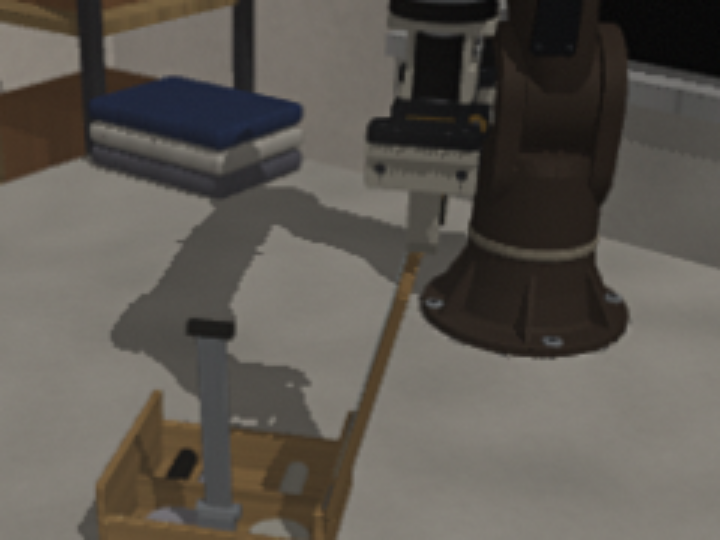

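The fingers straddle the tab at (415,250) in the crop. Closing, then I'll compute the lowering arc.

```bash
python3 -m handwheel '[{"tx":0.1,"ty":0.1,"tz":0,"wx":0,"wy":0,"wz":0,"claw":0.2},{"tx":0.1,"ty":0.1,"tz":0,"wx":0,"wy":0,"wz":0,"claw":0.2},{"tx":0.1,"ty":0.1,"tz":0,"wx":0,"wy":0,"wz":0,"claw":0.2},{"tx":0.1,"ty":0.1,"tz":0,"wx":0,"wy":0,"wz":0,"claw":0.2},{"tx":0.1,"ty":0.1,"tz":0,"wx":0,"wy":0,"wz":0,"claw":0.2},{"tx":0.1,"ty":0.1,"tz":0,"wx":0,"wy":0,"wz":0,"claw":0.2}]' 12
python3 - <<'E'
from h import *
st()
T=tool([0,0,-1],BY)
for a in np.r_[1.8:1.1:-.05,1.1,1.08]: print(round(a,3),rel(tab(a)+[0,0,-.005],T)[0])
E
```

```text
clock: 17.88
position: [0.4969, 0.1585, 0.2985]
ee_rot: [-1.653, -2.667, 0.007]
force: [-13.4, -5.9, 9.7]
width: 0.262
t 17.88 pos [0.4969 0.1585 0.2985] F [-13.4  -5.9   9.7] w 0.262 q [-0.7   0.22  0.35  1.75 -0.08  1.19  0.14]
1.8 [-0.04  0.16 -0.01]
1.75 [-1.16  0.17 -0.28]
1.7 [-2.3   0.18 -0.49]
1.65 [-3.44  0.19 -0.64]
1.6 [-4.59  0.2  -0.73]
1.55 [-5.75  0.21 -0.77]
1.5 [-6.9   0.22 -0.75]
1.45 [-8.05  0.23 -0.67]
1.4 [-9.2   0.24 -0.53]
1.35 [-10.34   0.25  -0.34]
1.3 [-11.47   0.26  -0.09]
1.25 [-12.58   0.27   0.22]
1.2 [-13.68   0.28   0.58]
1.15 [-14.76   0.29   1.  ]
1.1 [-15.81   0.3    1.47]
1.08 [-16.23   0.3    1.67]
```

```bash
python3 -m handwheel '[{"tx":-0.6,"ty":-0.1,"tz":-0.15,"wx":0,"wy":0,"wz":0,"claw":0.2},{"tx":-1.7,"ty":-0.2,"tz":-0.4,"wx":0,"wy":0,"wz":0,"claw":0.2},{"tx":-2.9,"ty":-0.2,"tz":-0.6,"wx":0,"wy":0,"wz":0,"claw":0.2},{"tx":-4,"ty":-0.2,"tz":-0.7,"wx":0,"wy":0,"wz":0,"claw":0.2},{"tx":-5.2,"ty":-0.2,"tz":-0.75,"wx":0,"wy":0,"wz":0,"claw":0.2},{"tx":-6.3,"ty":-0.2,"tz":-0.75,"wx":0,"wy":0,"wz":0,"claw":0.2},{"tx":-7.5,"ty":-0.2,"tz":-0.7,"wx":0,"wy":0,"wz":0,"claw":0.2},{"tx":-8.6,"ty":-0.2,"tz":-0.6,"wx":0,"wy":0,"wz":0,"claw":0.2},{"tx":-9.8,"ty":-0.1,"tz":-0.45,"wx":0,"wy":0,"wz":0,"claw":0.2},{"tx":-10.9,"ty":-0.1,"tz":-0.2,"wx":0,"wy":0,"wz":0,"claw":0.2},{"tx":-11.7,"ty":-0.1,"tz":0,"wx":0,"wy":0,"wz":0,"claw":0.2},{"tx":-11.7,"ty":-0.1,"tz":0,"wx":0,"wy":0,"wz":0,"claw":0.2}]' 12
python3 - <<'E'
from h import *
st()
p,d=vision.get_image("scene"); cv2.imwrite("pics/scene13.png",cv2.resize(p[60:280,160:440],None,fx=2.5,fy=2.5))
T=tool([0,0,-1],BY)
for a in np.r_[1.3:1.07:-.03]: print(round(a,3),rel(tab(a)+[0,0,-.005],T)[0])
E
```

```text
clock: 18.88
position: [0.5507, 0.0517, 0.2979]
ee_rot: [-1.659, -2.668, 0.003]
force: [-5.0, -4.7, 3.4]
width: 0.261
t 18.88 pos [0.5507 0.0517 0.2979] F [-5.  -4.7  3.4] w 0.261 q [-0.51  0.28  0.42  1.69 -0.12  1.2   0.39]
1.3 [ 0.41  0.18 -0.11]
1.27 [-0.26  0.19  0.07]
1.24 [-0.93  0.19  0.27]
1.21 [-1.59  0.2   0.49]
1.18 [-2.24  0.21  0.73]
1.15 [-2.88  0.21  0.99]
1.12 [-3.52  0.22  1.26]
1.09 [-4.14  0.23  1.56]
```

View pics/scene13.png

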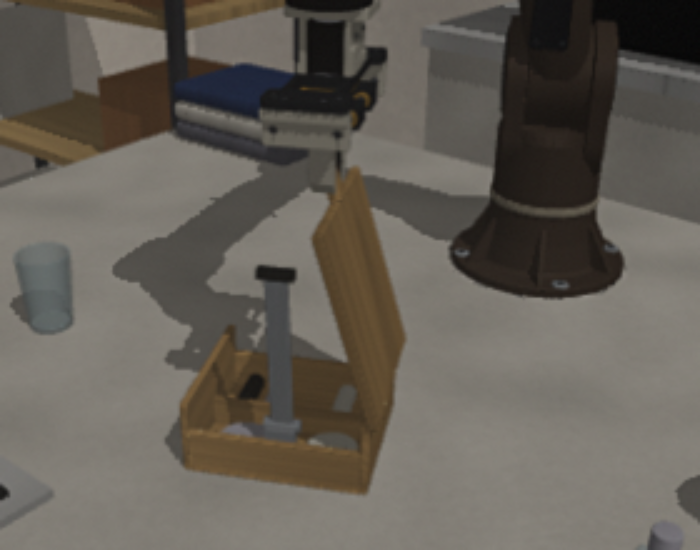

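The lid (360,300) is held at about 1.28 rad, still clear of the roll at (275,272). I'll go slower now.

```bash
python3 -m handwheel '[{"tx":-0.5,"ty":0,"tz":0.15,"wx":0,"wy":0,"wz":0,"claw":0.2},{"tx":-1.1,"ty":0,"tz":0.33,"wx":0,"wy":0,"wz":0,"claw":0.2},{"tx":-1.6,"ty":0,"tz":0.5,"wx":0,"wy":0,"wz":0,"claw":0.2},{"tx":-2.1,"ty":0,"tz":0.68,"wx":0,"wy":0,"wz":0,"claw":0.2},{"tx":-2.5,"ty":0,"tz":0.83,"wx":0,"wy":0,"wz":0,"claw":0.2},{"tx":-2.8,"ty":0,"tz":0.96,"wx":0,"wy":0,"wz":0,"claw":0.2},{"tx":-2.8,"ty":0,"tz":0.96,"wx":0,"wy":0,"wz":0,"claw":0.2}]' 12
python3 - <<'E'
from h import *
st();print(B.T@sensors.observe()["force"])
p,d=vision.get_image("scene"); cv2.imwrite("pics/scene14.png",cv2.resize(p[100:260,200:400],None,fx=3.5,fy=3.5))
T=tool([0,0,-1],BY)
for a in np.r_[1.18:1.05:-.02]: print(round(a,3),rel(tab(a)+[0,0,-.005],T)[0])
E
```

```text
clock: 19.52
position: [0.5626, 0.0282, 0.2887]
ee_rot: [-1.656, -2.669, 0.002]
force: [-5.0, -4.1, 2.3]
width: 0.263
t 19.52 pos [0.5626 0.0282 0.2887] F [-5.  -4.1  2.3] w 0.263 q [-0.47  0.3   0.43  1.68 -0.13  1.19  0.45]
[-1.42874449  6.35320412  2.29107098]
1.18 [ 0.46  0.18 -0.21]
1.16 [ 0.03  0.18 -0.04]
1.14 [-0.4   0.19  0.13]
1.12 [-0.82  0.19  0.32]
1.1 [-1.24  0.19  0.51]
1.08 [-1.65  0.2   0.72]
1.06 [-2.06  0.2   0.93]
```

View pics/scene14.png

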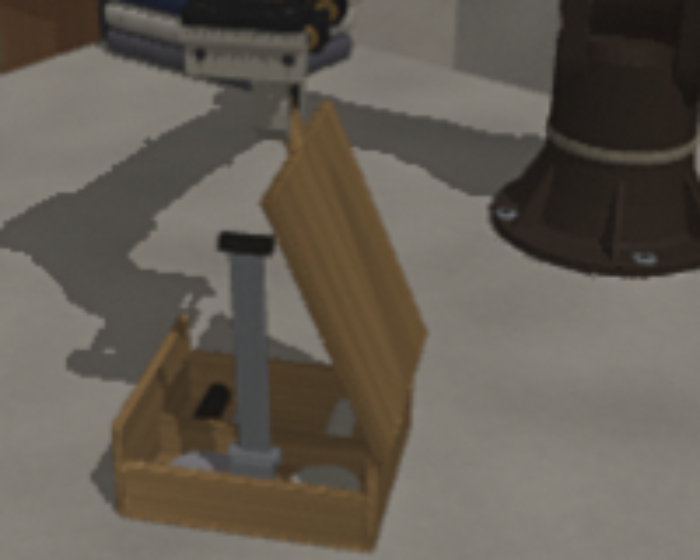

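```bash
python3 -m handwheel '[{"tx":-0.25,"ty":0,"tz":0.1,"wx":0,"wy":0,"wz":0,"claw":0.2},{"tx":-0.5,"ty":0,"tz":0.19,"wx":0,"wy":0,"wz":0,"claw":0.2},{"tx":-0.75,"ty":0,"tz":0.29,"wx":0,"wy":0,"wz":0,"claw":0.2},{"tx":-0.75,"ty":0,"tz":0.29,"wx":0,"wy":0,"wz":0,"claw":0.2}]' 12
python3 - <<'E'
from h import *
st();print(B.T@sensors.observe()["force"])
T=tool([0,0,-1],BY)
for a in np.r_[1.14:1.05:-.02]: print(round(a,3),rel(tab(a)+[0,0,-.005],T)[0])
E
```

```text
clock: 19.9
position: [0.5658, 0.022, 0.2856]
ee_rot: [-1.655, -2.669, 0.002]
force: [-5.3, -4.7, 1.1]
width: 0.26
t 19.9 pos [0.5658 0.022  0.2856] F [-5.3 -4.7  1.1] w 0.26 q [-0.45  0.31  0.43  1.68 -0.14  1.18  0.47]
[-1.7995034   6.81706926  1.11610382]
1.14 [ 0.32  0.18 -0.18]
1.12 [-0.1   0.18  0.01]
1.1 [-0.52  0.19  0.2 ]
1.08 [-0.93  0.19  0.41]
1.06 [-1.34  0.2   0.62]
```

```bash
python3 -m handwheel '[{"tx":-0.2,"ty":0,"tz":0.1,"wx":0,"wy":0,"wz":0,"claw":0.2},{"tx":-0.4,"ty":0,"tz":0.18,"wx":0,"wy":0,"wz":0,"claw":0.2},{"tx":-0.4,"ty":0,"tz":0.18,"wx":0,"wy":0,"wz":0,"claw":0.2}]' 12
python3 - <<'E'
from h import *
st();print(B.T@sensors.observe()["force"])
p,d=vision.get_image("scene"); cv2.imwrite("pics/scene15.png",cv2.resize(p[100:260,200:400],None,fx=3.5,fy=3.5))
T=tool([0,0,-1],BY)
for a in np.r_[1.14:1.05:-.02]: print(round(a,3),rel(tab(a)+[0,0,-.005],T)[0])
E
```

```text
clock: 20.15
position: [0.5671, 0.0194, 0.2843]
ee_rot: [-1.654, -2.668, 0.001]
force: [-7.6, -1.3, 5.6]
width: 0.26
t 20.15 pos [0.5671 0.0194 0.2843] F [-7.6 -1.3  5.6] w 0.26 q [-0.45  0.32  0.43  1.68 -0.14  1.18  0.48]
[2.28714212 7.39662402 5.62128496]
1.14 [ 0.61  0.18 -0.31]
1.12 [ 0.19  0.18 -0.12]
1.1 [-0.23  0.18  0.07]
1.08 [-0.65  0.19  0.27]
1.06 [-1.06  0.19  0.48]
```

View pics/scene15.png

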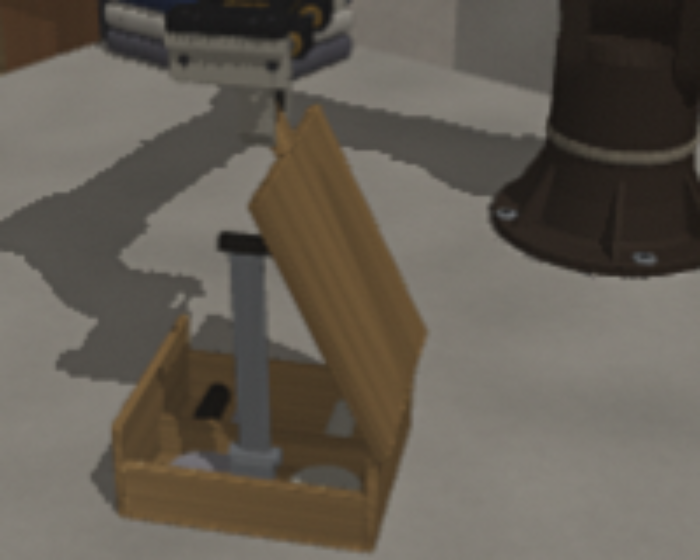

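The reaction jumped by about 4 N in both x and z, and the lid meets the roll at (265,243) in the crop: contact. Release, then retreat straight up.

```bash
python3 -m handwheel '[{"tx":0,"ty":-0.1,"tz":0,"wx":0,"wy":0,"wz":0,"claw":0.24},{"tx":0,"ty":-0.1,"tz":0,"wx":0,"wy":0,"wz":0,"claw":0.28},{"tx":0,"ty":-0.1,"tz":0,"wx":0,"wy":0,"wz":0,"claw":0.34},{"tx":0,"ty":-0.1,"tz":0,"wx":0,"wy":0,"wz":0,"claw":0.45},{"tx":0,"ty":-0.1,"tz":0,"wx":0,"wy":0,"wz":0,"claw":0.6},{"tx":0,"ty":-0.1,"tz":0,"wx":0,"wy":0,"wz":0,"claw":0.6},{"tx":0,"ty":-0.1,"tz":0,"wx":0,"wy":0,"wz":0,"claw":0.6}]' 5
python3 - <<'E'
from h import *
st()
p,d=vision.get_image("scene"); cv2.imwrite("pics/scene16.png",cv2.resize(p[100:260,200:400],None,fx=3.5,fy=3.5))
E
```

```text
clock: 20.78
position: [0.5672, 0.0188, 0.2841]
ee_rot: [-1.655, -2.67, -0.0]
force: [0.9, -0.0, -0.0]
width: 0.574
t 20.78 pos [0.5672 0.0188 0.2841] F [ 0.9 -0.  -0. ] w 0.574 q [-0.45  0.32  0.43  1.68 -0.14  1.18  0.48]
```

View pics/scene16.png

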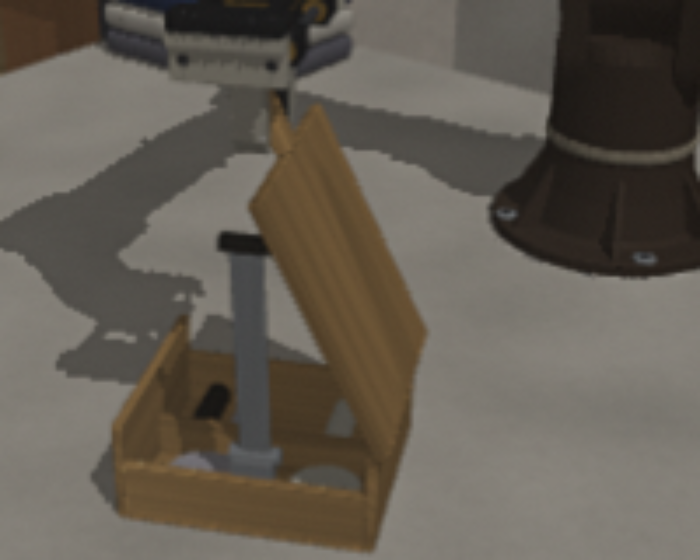

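The lid is propped with the jaws open and did not move. Retreating upward.

```bash
python3 -m handwheel '[{"tx":0,"ty":0,"tz":-1,"wx":0,"wy":0,"wz":0,"claw":0.6},{"tx":0,"ty":0,"tz":-2.5,"wx":0,"wy":0,"wz":0,"claw":0.6},{"tx":0,"ty":0,"tz":-4.5,"wx":0,"wy":0,"wz":0,"claw":0.6},{"tx":0,"ty":0,"tz":-7,"wx":0,"wy":0,"wz":0,"claw":0.6},{"tx":0,"ty":0,"tz":-10,"wx":0,"wy":0,"wz":0,"claw":0.6},{"tx":0,"ty":0,"tz":-12,"wx":0,"wy":0,"wz":0,"claw":0.6},{"tx":0,"ty":0,"tz":-12,"wx":0,"wy":0,"wz":0,"claw":0.6},{"tx":0,"ty":0,"tz":-12,"wx":0,"wy":0,"wz":0,"claw":0.6},{"tx":0,"ty":0,"tz":-12,"wx":0,"wy":0,"wz":0,"claw":0.6},{"tx":0,"ty":0,"tz":-12,"wx":0,"wy":0,"wz":0,"claw":0.6}]' 5
python3 - <<'E'
from h import *
st()
p,d=vision.get_image("scene"); cv2.imwrite("pics/scene17.png",p)
for l in("jar","tin","perfume"):
    P,r=mask_cloud("top",l); print(l,None if P is None else (np.round(r[0]["uv"]),np.round(np.median(P,0),3)))
P,r=mask_cloud("scene","lid"); Q=(P-O)@B; Q=Q[(abs(Q[:,1])<.1)&(Q[:,2]>.1)]
print("lid angle ~",np.degrees(0)+np.median(np.arctan2(Q[:,2]-.08,.095-Q[:,0])))
E
```

```text
clock: 21.67
position: [0.5667, 0.0188, 0.4032]
ee_rot: [-1.654, -2.669, 0.002]
force: [0.2, -0.3, -0.1]
width: 0.599
t 21.67 pos [0.5667 0.0188 0.4032] F [ 0.2 -0.3 -0.1] w 0.599 q [-0.46  0.26  0.45  1.47 -0.11  1.45  0.45]
jar (array([446., 197.]), array([ 0.582, -0.389,  0.059]))
tin (array([122., 261.]), array([0.395, 0.45 , 0.05 ]))
perfume (array([137., 184.]), array([0.591, 0.426, 0.073]))Traceback (most recent call last):
  File "<stdin>", line 6, in <module>
TypeError: unsupported operand type(s) for -: 'NoneType' and 'float'
```

View pics/scene17.png

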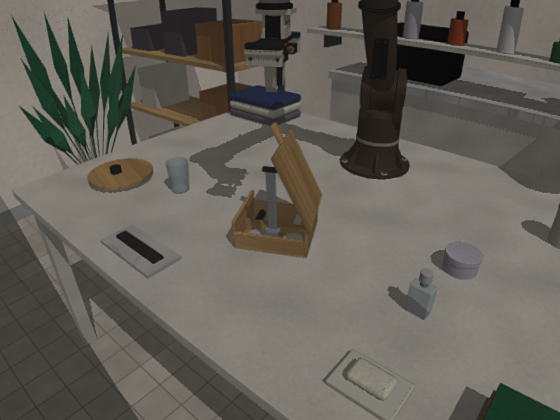

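The lid rests on the upright stay at (270,170), the gripper is well above at (275,60), and the bystanders read the same positions as before. Handing in.

```bash
python3 -c "
from cell import arm; print(arm.sign_off())"
```

```text
the job is handed in; nothing more can be done
None
```

The box is open with its lid propped on the raised stay, and I handed the job in at about 22 s of the 67 s allowed.

- **Opening the lid:** I gripped the tab and swung the lid up to its back stop, where it stayed when released.
- **Raising the stay:** I pinched the roll and lifted the stay until the force rose from 4 to 11 N at its stop. The picture then put it at about 1.66 rad.
- **Lowering the lid:** I gripped the tab again and lowered the lid slowly to about 1.11 rad, where a jump of about 4 N showed it had met the roll. I opened the jaws gently and withdrew straight up.

**Last checks:**
- The lid was still resting on the stay about a second after release, and the arm was clear with no force on it.
- The jar, tin and perfume bottle were within about 1 mm of where they started.

**What failed or disagreed:**
- The last lid-angle measurement failed because the network did not find the lid, so I judged the propped lid from the picture and the contact force.
- On the way to the stay, joint 6 read 0.1199 against its 0.12 limit, and joint 5 came within 0.004 rad of its own. I backed off at once, but the joint 6 reading was a hair past its range.

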